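# Gauge the rail gap of a clip-feeder magazine

## Task

Pull the magazine's drawer out to its stop and find the gap between its guide rails with the width gauges: starting with the narrowest and going up one size at a time, lower each gauge's blade right down between the rails until you have set one down on the rails that is too wide to go in (or have no more). Finish with the widest gauge that fits left lying between the rails on the pulled-out drawer and every other gauge lying flat in the grey tool tray; do not disturb the tea mug.

Things in the scene. Friction and masses are not known exactly. Their poses are not given: they have to be found in the camera images.
- mag_drawer (a joint): Drawer of the clip-feeder magazine: metres out, 0 shut, stop at 0.140; about 2.5 N friction plus drag, stays where left. The magazine is a fixed grey housing 140 wide x 180 deep x 62 mm high on the bench, the drawer in its front, which looks to the robot. A heavy (1.5 kg) rail cartridge lies in the drawer and moves with it.
- mag_handle (a point): Middle of the drawer handle (moves with it): level round bar 12 mm thick, 72 mm long along y, 38 mm above the bench, its middle 43 mm in front of the drawer's front plate with open space behind and below. x points into the magazine (pull along -x), z up.
- cart_a_gap (a point): Middle of the gap between the 2 rails of cartridge A, on its floor (18 mm above the bench). One of A, B, C is present (others None), differing in the gap, not told. Rails: x -25 to +25 mm, 30 mm high, 20 mm thick, inner top edges rounded; gap along y, open above and at both ends. x points into the magazine. Drawer out: housing face at x = 35 mm, drawer front plate (26 mm above floor) at -105 mm.
- cart_b_gap (a point): Middle of the gap between the 2 rails of cartridge B, on its floor (18 mm above the bench). One of A, B, C is present (others None), differing in the gap, not told. Rails: x -25 to +25 mm, 30 mm high, 20 mm thick, inner top edges rounded; gap along y, open above and at both ends. x points into the magazine. Drawer out: housing face at x = 35 mm, drawer front plate (26 mm above floor) at -105 mm.
- cart_c_gap (a point): Middle of the gap between the 2 rails of cartridge C, on its floor (18 mm above the bench). One of A, B, C is present (others None), differing in the gap, not told. Rails: x -25 to +25 mm, 30 mm high, 20 mm thick, inner top edges rounded; gap along y, open above and at both ends. x points into the magazine. Drawer out: housing face at x = 35 mm, drawer front plate (26 mm above floor) at -105 mm.
- gauge_1_grip (a point): Gap gauge number 1 of 5 by width: flat steel blade 22 mm wide (the measured width, along y), 54 mm long, 20 mm high, with a black handle 18 mm wide, 56 mm long, 22 mm high in line behind it; 110 mm long in all, about 0.1 kg, loose, lying flat. This point: middle of the handle, 11 mm above the underside. x points from the handle to the blade, z up.
- gauge_1_blade (a point): Same gauge: middle of the 22 mm blade, 10 mm above the underside, 58 mm along +x from the grip point. Same axes. It fits when the blade goes down between the rails onto the cartridge floor, handle towards the robot (-x of the gap). The right gauge has 2 mm of play in all; the next size up is 3 mm too wide and stays on the rails, over 25 mm above the floor.
- gauge_2_grip (a point): Gap gauge number 2 of 5 by width: flat steel blade 27 mm wide (the measured width, along y), 54 mm long, 20 mm high, with a black handle 18 mm wide, 56 mm long, 22 mm high in line behind it; 110 mm long in all, about 0.1 kg, loose, lying flat. This point: middle of the handle, 11 mm above the underside. x points from the handle to the blade, z up.
- gauge_2_blade (a point): Same gauge: middle of the 27 mm blade, 10 mm above the underside, 58 mm along +x from the grip point. Same axes. It fits when the blade goes down between the rails onto the cartridge floor, handle towards the robot (-x of the gap). The right gauge has 2 mm of play in all; the next size up is 3 mm too wide and stays on the rails, over 25 mm above the floor.
- gauge_3_grip (a point): Gap gauge number 3 of 5 by width: flat steel blade 32 mm wide (the measured width, along y), 54 mm long, 20 mm high, with a black handle 18 mm wide, 56 mm long, 22 mm high in line behind it; 110 mm long in all, about 0.1 kg, loose, lying flat. This point: middle of the handle, 11 mm above the underside. x points from the handle to the blade, z up.
- gauge_3_blade (a point): Same gauge: middle of the 32 mm blade, 10 mm above the underside, 58 mm along +x from the grip point. Same axes. It fits when the blade goes down between the rails onto the cartridge floor, handle towards the robot (-x of the gap). The right gauge has 2 mm of play in all; the next size up is 3 mm too wide and stays on the rails, over 25 mm above the floor.
- gauge_4_grip (a point): Gap gauge number 4 of 5 by width: flat steel blade 37 mm wide (the measured width, along y), 54 mm long, 20 mm high, with a black handle 18 mm wide, 56 mm long, 22 mm high in line behind it; 110 mm long in all, about 0.1 kg, loose, lying flat. May be absent in a run (then None). This point: middle of the handle, 11 mm above the underside. x points from the handle to the blade, z up.
- gauge_4_blade (a point): Same gauge: middle of the 37 mm blade, 10 mm above the underside, 58 mm along +x from the grip point. Same axes. It fits when the blade goes down between the rails onto the cartridge floor, handle towards the robot (-x of the gap). The right gauge has 2 mm of play in all; the next size up is 3 mm too wide and stays on the rails, over 25 mm above the floor.
- gauge_5_grip (a point): Gap gauge number 5 of 5 by width: flat steel blade 42 mm wide (the measured width, along y), 54 mm long, 20 mm high, with a black handle 18 mm wide, 56 mm long, 22 mm high in line behind it; 110 mm long in all, about 0.1 kg, loose, lying flat. May be absent in a run (then None). This point: middle of the handle, 11 mm above the underside. x points from the handle to the blade, z up.
- gauge_5_blade (a point): Same gauge: middle of the 42 mm blade, 10 mm above the underside, 58 mm along +x from the grip point. Same axes. It fits when the blade goes down between the rails onto the cartridge floor, handle towards the robot (-x of the gap). The right gauge has 2 mm of play in all; the next size up is 3 mm too wide and stays on the rails, over 25 mm above the floor.
- gauge_tray: Shallow grey tool tray, 142 mm (x) x 242 mm (y) x 17 mm high, fixed on the bench; origin in the middle of its underside, its flat inner floor 2 mm above it, 130 x 230 mm inside the 16 mm high rim. Room for four gauges side by side along its y, each lying along its x.
- tea_mug: Tea mug, a bystander, 93 mm high; origin in the middle of its underside.
Things that resemble listed ones, but are neither listed nor needed, are in the scene too. Leave any green look-alike of the part that bears gauge_2_grip alone.

How it is judged (in metres and radians):
On the way, in this order (a step that is already met when the one before it is completed fails the run):
1. the drawer of the magazine is pulled out to its stop (value of joint mag_drawer above 0.134 m), for 0.2 s.
2. gauge 1 is tried: its blade goes right down between the rails (passed over where the gap is too small for it) (z of gauge_1_blade in the frame of cart_a_gap between 0.004 and 0.016 m and y of gauge_1_blade in the frame of cart_a_gap between -0.008 and 0.008 m and x of gauge_1_blade in the frame of cart_a_gap between -0.025 and 0.025 m and z of gauge_1_blade in the frame of cart_b_gap between 0.004 and 0.016 m and y of gauge_1_blade in the frame of cart_b_gap between -0.008 and 0.008 m and x of gauge_1_blade in the frame of cart_b_gap between -0.025 and 0.025 m and z of gauge_1_blade in the frame of cart_c_gap between 0.004 and 0.016 m and y of gauge_1_blade in the frame of cart_c_gap between -0.008 and 0.008 m and x of gauge_1_blade in the frame of cart_c_gap between -0.025 and 0.025 m), for 0.2 s.
3. gauge 2 is tried: its blade goes right down between the rails (passed over where the gap is too small for it) (z of gauge_2_blade in the frame of cart_a_gap between 0.004 and 0.016 m and y of gauge_2_blade in the frame of cart_a_gap between -0.008 and 0.008 m and x of gauge_2_blade in the frame of cart_a_gap between -0.025 and 0.025 m and z of gauge_2_blade in the frame of cart_b_gap between 0.004 and 0.016 m and y of gauge_2_blade in the frame of cart_b_gap between -0.008 and 0.008 m and x of gauge_2_blade in the frame of cart_b_gap between -0.025 and 0.025 m), for 0.2 s.
4. gauge 3 is tried: its blade goes right down between the rails (passed over where the gap is too small for it) (z of gauge_3_blade in the frame of cart_b_gap between 0.004 and 0.016 m and y of gauge_3_blade in the frame of cart_b_gap between -0.008 and 0.008 m and x of gauge_3_blade in the frame of cart_b_gap between -0.025 and 0.025 m), for 0.2 s.
5. the next wider gauge is tried: its blade is set down on top of the rails and does not go in (passed over where there is none) (z of gauge_3_blade in the frame of cart_a_gap between 0.025 and 0.046 m and y of gauge_3_blade in the frame of cart_a_gap between -0.012 and 0.012 m and x of gauge_3_blade in the frame of cart_a_gap between -0.03 and 0.03 m and z of gauge_4_blade in the frame of cart_b_gap between 0.025 and 0.046 m and y of gauge_4_blade in the frame of cart_b_gap between -0.012 and 0.012 m and x of gauge_4_blade in the frame of cart_b_gap between -0.03 and 0.03 m and z of gauge_2_blade in the frame of cart_c_gap between 0.025 and 0.046 m and y of gauge_2_blade in the frame of cart_c_gap between -0.012 and 0.012 m and x of gauge_2_blade in the frame of cart_c_gap between -0.03 and 0.03 m), for 0.2 s.
At the end, for the whole second after the job is handed in: Drawer out more than 130 mm; the widest gauge that fits lies between the rails, blade on the cartridge floor (within 6 mm in height, 25 mm along the rails); every other gauge present lies in the tray, grip and blade points inside its outline and under 30 mm above its underside (all of step 4 and value of joint mag_drawer above 0.13 m and z of gauge_2_blade in the frame of cart_a_gap between 0.004 and 0.016 m and y of gauge_2_blade in the frame of cart_a_gap between -0.008 and 0.008 m and x of gauge_2_blade in the frame of cart_a_gap between -0.025 and 0.025 m and z of gauge_1_blade in the frame of cart_c_gap between 0.004 and 0.016 m and y of gauge_1_blade in the frame of cart_c_gap between -0.008 and 0.008 m and x of gauge_1_blade in the frame of cart_c_gap between -0.025 and 0.025 m and ((z of gauge_1_grip in the frame of gauge_tray between 0 and 0.03 m and x of gauge_1_grip in the frame of gauge_tray between -0.07 and 0.07 m and y of gauge_1_grip in the frame of gauge_tray between -0.12 and 0.12 m and z of gauge_1_blade in the frame of gauge_tray between 0 and 0.03 m and x of gauge_1_blade in the frame of gauge_tray between -0.07 and 0.07 m and y of gauge_1_blade in the frame of gauge_tray between -0.12 and 0.12 m) or (z of gauge_1_blade in the frame of cart_c_gap between 0.004 and 0.016 m and y of gauge_1_blade in the frame of cart_c_gap between -0.008 and 0.008 m and x of gauge_1_blade in the frame of cart_c_gap between -0.025 and 0.025 m)) and ((z of gauge_2_grip in the frame of gauge_tray between 0 and 0.03 m and x of gauge_2_grip in the frame of gauge_tray between -0.07 and 0.07 m and y of gauge_2_grip in the frame of gauge_tray between -0.12 and 0.12 m and z of gauge_2_blade in the frame of gauge_tray between 0 and 0.03 m and x of gauge_2_blade in the frame of gauge_tray between -0.07 and 0.07 m and y of gauge_2_blade in the frame of gauge_tray between -0.12 and 0.12 m) or (z of gauge_2_blade in the frame of cart_a_gap between 0.004 and 0.016 m and y of gauge_2_blade in the frame of cart_a_gap between -0.008 and 0.008 m and x of gauge_2_blade in the frame of cart_a_gap between -0.025 and 0.025 m)) and ((z of gauge_3_grip in the frame of gauge_tray between 0 and 0.03 m and x of gauge_3_grip in the frame of gauge_tray between -0.07 and 0.07 m and y of gauge_3_grip in the frame of gauge_tray between -0.12 and 0.12 m and z of gauge_3_blade in the frame of gauge_tray between 0 and 0.03 m and x of gauge_3_blade in the frame of gauge_tray between -0.07 and 0.07 m and y of gauge_3_blade in the frame of gauge_tray between -0.12 and 0.12 m) or (z of gauge_3_blade in the frame of cart_b_gap between 0.004 and 0.016 m and y of gauge_3_blade in the frame of cart_b_gap between -0.008 and 0.008 m and x of gauge_3_blade in the frame of cart_b_gap between -0.025 and 0.025 m)) and z of gauge_4_grip in the frame of gauge_tray between 0 and 0.03 m and x of gauge_4_grip in the frame of gauge_tray between -0.07 and 0.07 m and y of gauge_4_grip in the frame of gauge_tray between -0.12 and 0.12 m and z of gauge_4_blade in the frame of gauge_tray between 0 and 0.03 m and x of gauge_4_blade in the frame of gauge_tray between -0.07 and 0.07 m and y of gauge_4_blade in the frame of gauge_tray between -0.12 and 0.12 m and z of gauge_5_grip in the frame of gauge_tray between 0 and 0.03 m and x of gauge_5_grip in the frame of gauge_tray between -0.07 and 0.07 m and y of gauge_5_grip in the frame of gauge_tray between -0.12 and 0.12 m and z of gauge_5_blade in the frame of gauge_tray between 0 and 0.03 m and x of gauge_5_blade in the frame of gauge_tray between -0.07 and 0.07 m and y of gauge_5_blade in the frame of gauge_tray between -0.12 and 0.12 m); the robot touches nothing.
It fails at once if the tea mug is pushed more than 5 cm away or tipped (distance of tea_mug from where it was at the start of the episode above 0.05 m or angle between tea_mug's own z axis and vertical above 0.5 rad).
Of cart_a, cart_b, cart_c only 1 to 1 are there at a start; the rules pass over those that are not, and their reading is None.
Of gauge_4, gauge_5 only 1 to 2 are there at a start; the rules pass over those that are not, and their reading is None.
At some moment in a run one of gauge_1, gauge_2, gauge_3, gauge_4, gauge_5 may be knocked a few centimetres aside while the robot is not near it.
Once in a run the grip may slacken for a moment while it holds something.
It also fails if it takes over 210 s, if anything falls off the work surface, if the arm or the gripper's body presses on something with over 40 N, if the wrist force passes 120 N, or if a joint passes its speed limit or range.

## Robot

A 6-joint arm with a two-finger parallel gripper is mounted at the origin on the work surface; the furniture and walls round the work are solid. World frame = base frame: x ahead of the robot, y to its left, z up, the work surface at z = 0. Lengths are in m, angles in degrees, forces in N, time in s.
With the tool pointing down it reaches from about 0.375 to 0.9 m from the base axis. Payload 3.1 kg.
Tool frame: the origin (TCP) lies on the centre line of the jaws, within the pads' length; the fingertips stand 19 mm ahead of it and the grasp point (between the pads) is the TCP; z points along the fingers, y is the direction in which the jaws open and shut (so a half turn about z gives the same grasp; the last joint's range is limited). The gripper opens to 87 mm and grips with 3 to 60 N. Pads are 19 mm wide; open, the fingers measure 117 mm over their backs; the gripper's body (75 mm by 190 mm) begins 51 mm behind the grasp point.
Start: joints at [57.21, 30.224, 82.088, -0, 67.689, -10.227], TCP at [0.24, 0.577, 0.242] pointing down, gripper open.
Joint ranges: [-176.69, 176.69], [-43.24, 126.21], [12.49, 139.97], [-82, 262], [0, 151.66], [-163.58, 163.58]. Speed limits (degrees/s): [159.86, 159.86, 180, 180, 180, 180].

## Interface

Orientations are given as a 3x3 rotation matrix whose columns are the frame's x, y, z axes.
In Python, from rig import bot gives the robot as it stands.
- The arm moves only by the tool carry_out, never from a script. Its argument "targets" is a list of rows, each a list of 6 numbers: the shift along the tool's x, y, z each as a share of 200 mm, from -1 to 1, then the turn, a rotation vector about the tool's x, y, z each as a share of pi/2 rad, from -1 to 1. In form: [[dx, dy, dz, ax, ay, az], ...]. A call has 1 to 20 rows; each row is the pose to reach, as a shift and turn from the pose measured when the call began, along the tool's axes at that moment; what a row does not reach only later rows make up. A row lasts 1/8 s, in which the tool goes at most 62.5 mm and 10.7 degrees, less where a joint would pass 70% of its speed; a pose out of reach is approached as far as the arm can. A call with a number of a shift or a turn outside -1 to 1 is refused whole. A call with a gripper value outside its range is refused whole. "jaw" is the gripper's target within -1 to 1 (fully open at 1, half-way at 0, shut at -1), set as the call begins (left out, the last holds). The fingers move at their own pace and stop on an object; the grip force is fixed at half the most. Time passes only in rows, so rows that repeat a pose let the fingers close. It gives the time, the measured TCP pose, the force and the opening at its end, in the units of the state.
- bot.read_state(): the state, without advancing time (a new reading comes with each control period).
- bot.capture(name): name is "side" or "top" or "wrist"; returns the picture (420x560x3 uint8, blue, green, red); there is no depth.
- bot.camera_info(name): a dict with "camera_matrix" (3x3 intrinsics, pixels), "view" (4x4, takes a point from world to camera coordinates); the wrist camera has in their place "mount" (4x4, takes a point from camera to tool coordinates, whose origin is the TCP and whose axes are the flange's). Camera axes: x right, y down, z forward; pixel columns grow to the right and rows downward; lengths in m; the calibration is good to about 2 mm. A picture is of the moment at which its call begins: read the wrist's pose just before it. camera_info takes no time and is no camera call.
- bot.hand_in(): hands the job in, once; it reports no verdict.
The state is a dict: "time_s": time; "joint_positions": joint angles; "qvel": joint speeds; "tau": joint torques, N m; "position": TCP position; "tcp_rot": TCP orientation; "force": force on the tool from outside, world axes, zero at the start; "moment": the same for the moment, N m; "opening": opening from 0.0 (shut) to 1.0 (fully open).
Only numpy, scipy, OpenCV 4.12 (cv2) and the standard library are available. Lean on these libraries where they do the work, as an engineer would, in place of code of your own. Each camera call takes 0.05 s, during which the arm holds its last target.

## Working session

There is one attempt and no reset: what is moved stays moved. The work goes in short steps, Python scripts to look and compute and a tool call to move; the robot and the scene stay as the last step left them, time stands still between calls to the robot, and variables do not carry over. Pictures are saved under pics/ and viewed, and the job is handed in when it is done.

Besides the shell and the picture viewer there is one more tool, called as name([rows], argument=value, ...), one row to a line, values as JSON. carry_out: Moves the arm, as the interface text tells. Shift numbers are shares of 200 mm and turn numbers shares of pi/2 rad, none past 1 either way. Its arguments: {"type":"object","properties":{"targets":{"type":"array"},"jaw":{"type":"number"}},"required":["targets"]}

```bash
ls; mkdir -p pics; python3 - <<'E'
from rig import bot
import cv2,numpy as np
np.set_printoptions(suppress=True,precision=4)
s=bot.read_state();print(s)
for n in("side","top","wrist"):
    cv2.imwrite(f"pics/{n}0.png",bot.capture(n)); print(n,bot.camera_info(n))
E
```

```text
pics
{'time_s': 0.0, 'joint_positions': array([ 57.2108,  30.278 ,  82.1538,  -0.0019,  67.6889, -10.2265]), 'qvel': array([ 0.1245, -0.1398, -0.018 , -0.0293,  0.1609, -0.0347]), 'tau': array([  0.0017, -44.0045, -17.6593,   0.0633,   0.0583,  -0.0002]), 'position': array([0.2394, 0.5766, 0.2406]), 'tcp_rot': array([[-0.9235,  0.3837, -0.0011],
       [ 0.3837,  0.9235, -0.0018],
       [ 0.0003, -0.0021, -1.    ]]), 'force': array([-0.4477, -0.8266, -0.3045]), 'moment': array([0.0325, 0.009 , 0.0154]), 'opening': 1.0001321797683056}
side {'camera_matrix': array([[539.2634,   0.    , 277.2216],
       [  0.    , 539.2634, 215.3505],
       [  0.    ,   0.    ,   1.    ]]), 'view': array([[ 0.9984, -0.0558,  0.0129, -0.5231],
       [-0.0217, -0.5777, -0.816 ,  0.0617],
       [ 0.0529,  0.8144, -0.5779,  1.856 ],
       [ 0.    ,  0.    ,  0.    ,  1.    ]])}
top {'camera_matrix': array([[509.9744,   0.    , 282.8973],
       [  0.    , 509.9744, 212.0407],
       [  0.    ,   0.    ,   1.    ]]), 'view': array([[-0.0228, -0.9996, -0.016 ,  0.0137],
       [-0.9812,  0.0255, -0.1915,  0.4959],
       [ 0.1918,  0.0113, -0.9814,  1.4471],
       [ 0.    ,  0.    ,  0.    ,  1.    ]])}
wrist {'camera_matrix': array([[378.251 ,   0.    , 277.564 ],
       [  0.    , 378.251 , 208.2264],
       [  0.    ,   0.    ,   1.    ]]), 'mount': array([[-0.0008, -0.9694, -0.2456,  0.0676],
       [ 1.    , -0.0007, -0.0001, -0.    ],
       [-0.0001, -0.2456,  0.9694, -0.1441],
       [ 0.    ,  0.    ,  0.    ,  1.    ]])}
```

View pics/top0.png

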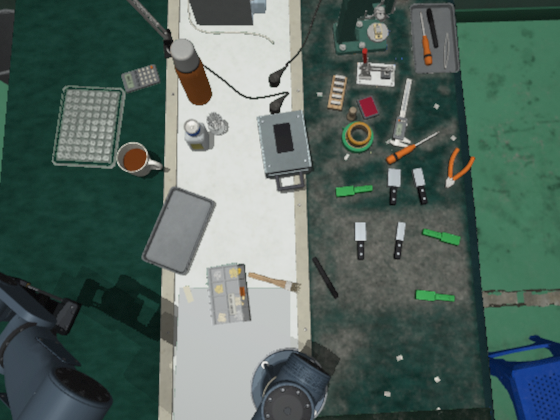

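View pics/side0.png

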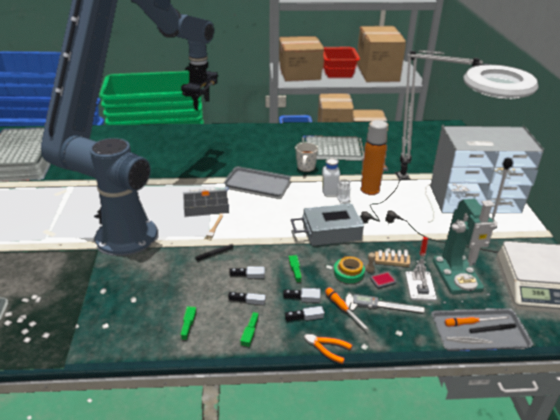

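View pics/wrist0.png

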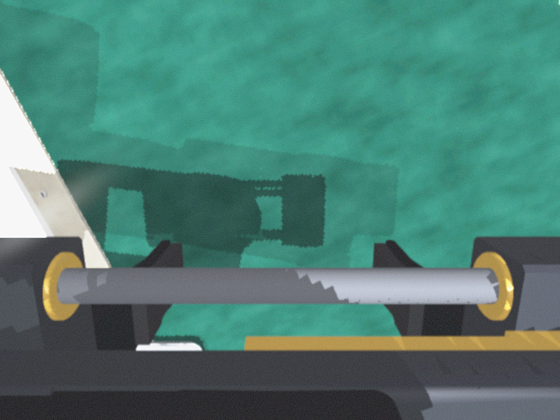

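```bash
cat > h.py <<'E'
from rig import bot
import cv2,numpy as np
from scipy.spatial.transform import Rotation as Ro
np.set_printoptions(suppress=True,precision=4)
def cam(n,s=None):
    c=bot.camera_info(n);K=np.array(c["camera_matrix"])
    if n=="wrist":
        T=np.eye(4);T[:3,:3]=s["tcp_rot"];T[:3,3]=s["position"]
        V=np.linalg.inv(T@np.array(c["mount"]))
    else: V=np.array(c["view"])
    return K,V
def plane(n,px,z,s=None):
    K,V=cam(n,s);px=np.atleast_2d(np.array(px,float))
    d=np.c_[px,np.ones(len(px))]@np.linalg.inv(K).T@V[:3,:3]
    o=-V[:3,:3].T@V[:3,3]
    t=(z-o[2])/d[:,2]
    return o+d*t[:,None]
def proj(n,P,s=None):
    K,V=cam(n,s);P=np.atleast_2d(P);c=P@V[:3,:3].T+V[:3,3];q=c@K.T
    return q[:,:2]/q[:,2:]
def tri(obs): # [(K,V,(u,v)),...]
    A=[];b=[]
    for K,V,p in obs:
        d=V[:3,:3].T@np.linalg.inv(K)@np.array([p[0],p[1],1.]);d/=np.linalg.norm(d);o=-V[:3,:3].T@V[:3,3]
        M=np.eye(3)-np.outer(d,d);A.append(M);b.append(M@o)
    A=np.vstack(A);b=np.hstack(b);x=np.linalg.lstsq(A,b,rcond=None)[0]
    return x,np.linalg.norm(A@x-b)
def Rdown(yaw):
    a=np.radians(yaw);return np.array([[np.cos(a),np.sin(a),0],[np.sin(a),-np.cos(a),0],[0,0,-1]])
def plan(p,yaw,s=None):
    s=s or bot.read_state();R=s["tcp_rot"];d=R.T@(np.array(p)-s["position"])/.2
    r=Ro.from_matrix(R.T@Rdown(yaw)).as_rotvec()/(np.pi/2)
    n=max(np.linalg.norm(d)*200/62.5,np.linalg.norm(r)*90/10.7)
    print("row",np.round(np.r_[d,r],3).tolist(),"nrows",round(n,1));return d,r
def st():
    s=bot.read_state();print("t",s["time_s"],"p",s["position"],"yaw",np.degrees(np.arctan2(s["tcp_rot"][1,0],s["tcp_rot"][0,0])),"F",s["force"],"op",s["opening"]);return s
def crop(n,name,x0,y0,x1,y1,k,im=None):
    im=bot.capture(n) if im is None else im
    cv2.imwrite(f"pics/{name}.png",cv2.resize(im[y0:y1,x0:x1],None,fx=k,fy=k,interpolation=cv2.INTER_CUBIC))
E
python3 - <<'E'
from h import *
im=cv2.imread("pics/top0.png")
crop(0,"topA",330,150,470,310,5,im) 
crop(0,"topB",120,90,320,290,4,im[:,:]) if 0 else crop(0,"topB",130,110,320,280,4,im)
im=cv2.imread("pics/side0.png")
crop(0,"sideA",170,250,340,350,4,im); crop(0,"sideB",180,160,370,250,4,im)
E
```

```text
(no output)
```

View pics/topA.png

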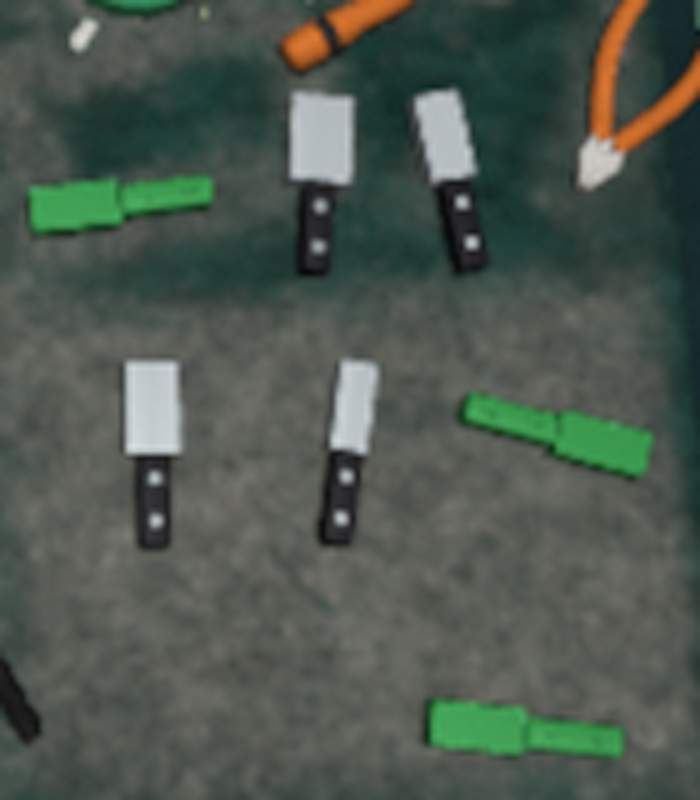

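View pics/topB.png

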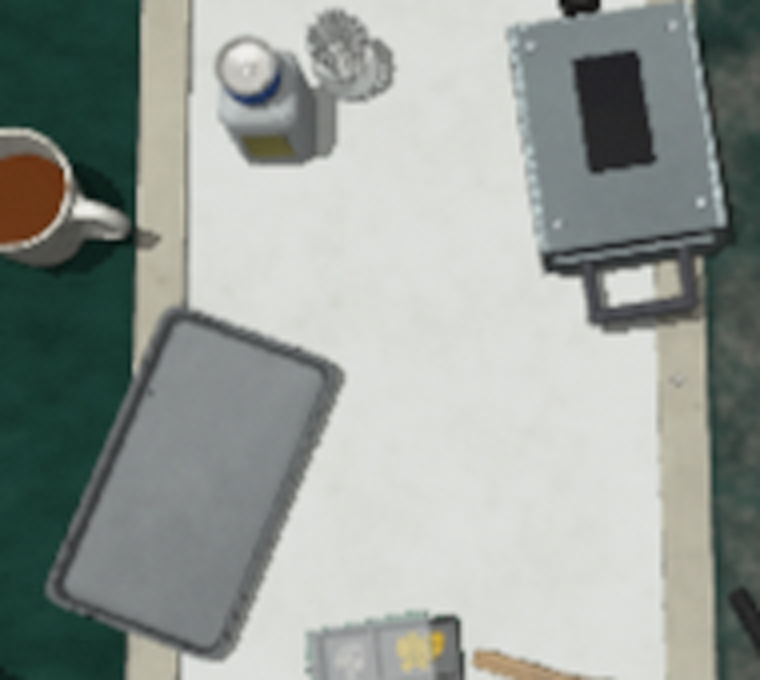

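View pics/sideA.png

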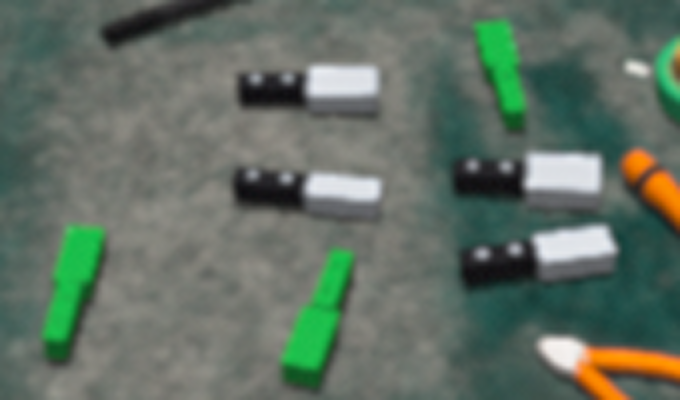

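View pics/sideB.png

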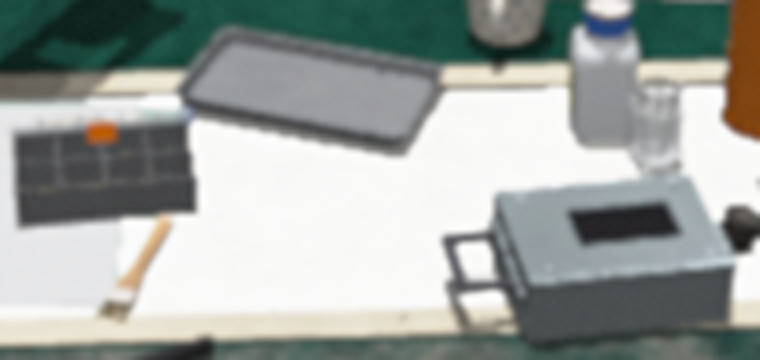

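```bash
cat >> h.py <<'E'
def gauges(im,n="top",s=None,roi=(335,150,470,310),zt=.020,thr=150):
    x0,y0,x1,y1=roi;c=im[y0:y1,x0:x1];k=8
    c=cv2.resize(c,None,fx=k,fy=k,interpolation=cv2.INTER_CUBIC)
    h=cv2.cvtColor(c,cv2.COLOR_BGR2HSV)
    m=((h[...,2]>thr)&(h[...,1]<50)).astype(np.uint8)
    out=[]
    for q in cv2.findContours(m,cv2.RETR_EXTERNAL,cv2.CHAIN_APPROX_NONE)[0]:
        a=cv2.contourArea(q)/k/k
        if a<60: continue
        P=(q[:,0]+.5)/k-.5+[x0,y0]
        W=plane(n,P,zt,s)[:,:2]
        (cx,cy),(w,l),an=cv2.minAreaRect((W*1000).astype(np.float32))
        if w>l: w,l=l,w;an+=90
        out.append((P.mean(0),np.array([cx,cy])/1000,w,l,((an-90)+90)%180-90 ))
    return out
E
python3 - <<'E'
from h import *
im=cv2.imread("pics/top0.png")
for o in gauges(im): print(*o)
# tray: corners (rim top z .017) from topB crop /4+(130,110)
q=np.array([(178,308),(342,372),(225,660),(48,592)])/4+[130,110]
W=plane("top",q,.017);print(W, [np.linalg.norm(W[i]-W[i-1]) for i in range(4)],W.mean(0))
# magazine top corners z .062
q=np.array([(510,28),(690,5),(728,232),(545,260)])/4+[130,110]
W=plane("top",q,.062);print(W, [np.linalg.norm(W[i]-W[i-1]) for i in range(4)])
# handle bar ends top z .038
q=np.array([(595,318),(693,306)])/4+[130,110]
print(plane("top",q,.038))
K,V=cam("top");K2,V2=cam("side")
a=(np.array([595+693,318+306])/2/4+[130,110]);b=np.array([(448+462)/2,(240+287)/2])/4+[180,160]
print(a,b,tri([(K,V,a),(K2,V2,b)]))
E
```

```text
[360.0079 231.1242] [ 0.4384 -0.2254] 32.03433609008789 55.06671142578125 -2.4404983520507812
[400.3692 230.9018] [ 0.4362 -0.3441] 22.332569122314453 53.91831970214844 -11.057785034179688
[418.4921 176.6922] [ 0.5998 -0.4094] 27.025754928588867 53.61628341674805 8.216469764709473
[393.8436 177.095 ] [ 0.6004 -0.3351] 36.08924865722656 55.22555160522461 -3.8140029907226562
[[0.5881 0.329  0.017 ]
 [0.5351 0.2042 0.017 ]
 [0.3215 0.2896 0.017 ]
 [0.3746 0.4214 0.017 ]] [np.float64(0.23260708970380534), np.float64(0.13549340813217525), np.float64(0.2301079033224643), np.float64(0.14212814245186958)] [0.4548 0.3111 0.017 ]
[[ 0.7873  0.0714  0.062 ]
 [ 0.8017 -0.0648  0.062 ]
 [ 0.6235 -0.0874  0.062 ]
 [ 0.6058  0.048   0.062 ]] [np.float64(0.1829939965120524), np.float64(0.13690701000534988), np.float64(0.17963672225364502), np.float64(0.13654684094379213)]
[[ 0.5667  0.0125  0.038 ]
 [ 0.574  -0.0606  0.038 ]]
[291. 188.] [293.75  225.875] (array([ 0.5755, -0.0238,  0.0318]), np.float64(0.005031286508156157))
```

```bash
python3 - <<'E'
from h import *
s=bot.read_state();
plan([.37,.37,.22],137,s)
E
```

```text
row [-0.999, -0.704, 0.105, -0.001, 0.0, 0.227] nrows 3.9
```

carry_out([
  [-1.0, -0.7, 0.1, 0, 0, 0.227],
  [-1.0, -0.7, 0.1, 0, 0, 0.227],
  [-1.0, -0.7, 0.1, 0, 0, 0.227],
  [-1.0, -0.7, 0.1, 0, 0, 0.227],
])

```text
time_s: 0.65
position: [0.3712, 0.3689, 0.2207]
tcp_rot: [[-0.731, 0.682, -0.001], [0.682, 0.731, -0.002], [-0.0, -0.002, -1.0]]
force: [1.3, 0.7, -0.6]
opening: 0.996
```

```bash
python3 - <<'E'
from h import *
s=st();plan([.47,.17,.21],117,s); plan([.57,-.024,.2],97.3)
E
```

```text
t 0.65 p [0.3712 0.3689 0.2207] yaw 137.01077590689684 F [ 1.2643  0.6699 -0.6369] op 0.996496359863717
row [-1.039, -0.39, 0.055, -0.001, 0.0, 0.222] nrows 3.6
row [-2.066, -0.759, 0.106, -0.001, 0.001, 0.441] nrows 7.1
```

carry_out([
  [-1.0, -0.37, 0.05, 0, 0, 0.22],
  [-1.0, -0.37, 0.05, 0, 0, 0.22],
  [-1.0, -0.37, 0.05, 0, 0, 0.22],
  [-1.0, -0.37, 0.05, 0, 0, 0.22],
])

```text
time_s: 1.15
position: [0.4684, 0.1755, 0.2107]
tcp_rot: [[-0.454, 0.891, -0.001], [0.891, 0.454, -0.002], [-0.001, -0.001, -1.0]]
force: [-0.1, 0.7, -1.0]
opening: 1.0
```

```bash
python3 - <<'E'
from h import *
s=st(); plan([.57,-.024,.18],97.3)
E
```

```text
t 1.15 p [0.4684 0.1755 0.2107] yaw 117.01305714460547 F [-0.1191  0.7422 -0.9793] op 1.0001068489328393
row [-1.119, -0.0, 0.155, -0.001, 0.001, 0.219] nrows 3.6
```

carry_out([
  [-1.0, 0, 0.15, 0, 0, 0.219],
  [-1.0, 0, 0.15, 0, 0, 0.219],
  [-1.0, 0, 0.15, 0, 0, 0.219],
  [-1.0, 0, 0.15, 0, 0, 0.219],
], jaw=0)

```text
time_s: 1.65
position: [0.5609, -0.0062, 0.1803]
tcp_rot: [[-0.123, 0.992, 0.0], [0.992, 0.123, -0.003], [-0.003, -0.0, -1.0]]
force: [1.0, 0.1, -0.1]
opening: 0.633
```

```bash
python3 - <<'E'
from h import *
s=st(); im=bot.capture("wrist");cv2.imwrite("pics/w1.png",im); print(proj("wrist",[.57,-.024,.038],s))
E
```

```text
t 1.65 p [ 0.5609 -0.0062  0.1803] yaw 97.07164800859694 F [ 1.0294  0.0613 -0.0786] op 0.6333141099568633
[[287.27   224.0975]]
```

View pics/w1.png

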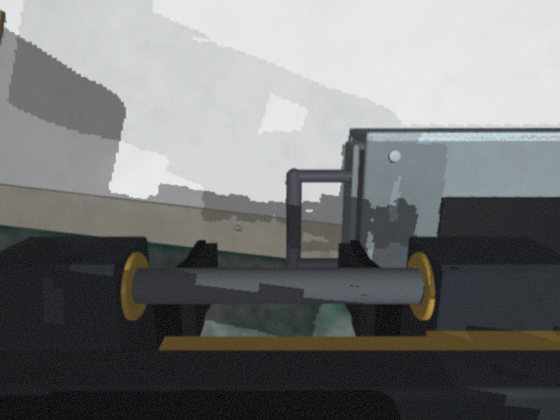

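```bash
python3 - <<'E'
from h import *
s=bot.read_state(); im=cv2.imread("pics/w1.png")
crop(0,"w1c",270,120,420,290,4,im)
W=plane("wrist",[(294,174),(294,260)],.038,s);print(W,np.linalg.norm(W[1]-W[0]))
d=W[0]-W[1];print(np.degrees(np.arctan2(d[1],d[0])))
print(proj("wrist",[.57,-.024,.038],s))
E
```

```text
[[ 0.5702  0.0158  0.038 ]
 [ 0.5796 -0.0538  0.038 ]] 0.07022958475226308
97.66696922638356
[[287.015  223.6156]]
```

View pics/w1c.png

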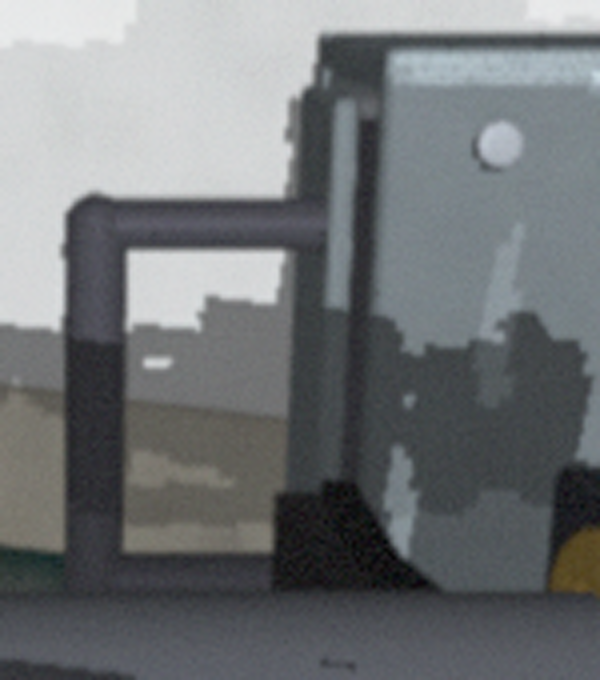

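```bash
python3 - <<'E'
from h import *
plan([.575,-.019,.13],97.6)
E
```

```text
row [-0.069, 0.061, 0.251, -0.0, 0.002, -0.006] nrows 0.9
```

carry_out([
  [-0.07, 0.061, 0.25, 0, 0, -0.006],
  [-0.07, 0.061, 0.25, 0, 0, -0.006],
], jaw=-0.3)

```text
time_s: 1.95
position: [0.572, -0.0181, 0.1264]
tcp_rot: [[-0.132, 0.991, -0.009], [0.991, 0.132, -0.001], [0.001, -0.009, -1.0]]
force: [-1.2, 1.1, 0.1]
opening: 0.387
```

```bash
python3 - <<'E'
from h import *
s=st(); im=bot.capture("wrist");cv2.imwrite("pics/w2.png",im); print(proj("wrist",[.575,-.019,.038],s))
plan([.575,-.019,.04],97.6)
E
```

```text
t 1.95 p [ 0.572  -0.0181  0.1264] yaw 97.61374971740454 F [-1.2183  1.0519  0.0844] op 0.3868271538433395
[[284.4429 222.8391]]
row [-0.008, 0.012, 0.443, -0.004, 0.0, 0.001] nrows 1.4
```

View pics/w2.png

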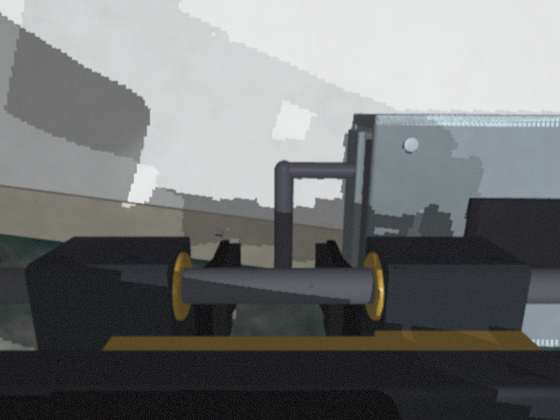

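```bash
python3 - <<'E'
from h import *
s2=bot.read_state()
import copy
s1=dict(position=np.array([.5609,-.0062,.1803]),tcp_rot=np.array([[-.123,.992,0],[.992,.123,-.003],[-.003,0,-1]]))
K,V1=cam("wrist",s1);K,V2=cam("wrist",s2)
print(tri([(K,V1,(294,170)),(K,V2,(284,162))]))
E
```

```text
(array([0.5707, 0.0182, 0.0285]), np.float64(0.00043734080942997106))
```

carry_out([
  [-0.008, 0.012, 0.22, 0, 0, 0],
  [-0.008, 0.012, 0.44, 0, 0, 0],
  [-0.008, 0.012, 0.44, 0, 0, 0],
])

```text
time_s: 2.38
position: [0.5726, -0.0171, 0.04]
tcp_rot: [[-0.135, 0.991, -0.011], [0.991, 0.135, 0.0], [0.002, -0.011, -1.0]]
force: [-0.4, 0.2, 0.3]
opening: 0.347
```

Height is consistent with about 30–38 mm. Closing on the bar.

carry_out([
  [0, 0, 0, 0, 0, 0],
  [0, 0, 0, 0, 0, 0],
  [0, 0, 0, 0, 0, 0],
  [0, 0, 0, 0, 0, 0],
], jaw=-1)

```text
time_s: 2.88
position: [0.5743, -0.0171, 0.0423]
tcp_rot: [[-0.134, 0.991, -0.006], [0.991, 0.134, -0.0], [0.001, -0.006, -1.0]]
force: [0.6, 1.6, 8.0]
opening: 0.125
```

```bash
python3 - <<'E'
from h import *
s=st(); a=np.radians(7.5);d=-.143*np.array([np.cos(a),np.sin(a),0]);plan(s["position"]+d,97.6,s)
E
```

```text
t 2.875 p [ 0.5743 -0.0171  0.0423] yaw 97.70569168843411 F [0.6193 1.6445 8.0025] op 0.12543616109828098
row [0.003, -0.715, 0.005, -0.004, -0.0, 0.001] nrows 2.3
```

carry_out([
  [0, -0.06, 0, 0, 0, 0],
  [0, -0.14, 0, 0, 0, 0],
  [0, -0.22, 0, 0, 0, 0],
  [0, -0.3, 0, 0, 0, 0],
  [0, -0.38, 0, 0, 0, 0],
  [0, -0.46, 0, 0, 0, 0],
  [0, -0.54, 0, 0, 0, 0],
  [0, -0.61, 0, 0, 0, 0],
  [0, -0.66, 0, 0, 0, 0],
  [0, -0.69, 0, 0, 0, 0],
  [0, -0.71, 0, 0, 0, 0],
  [0, -0.71, 0, 0, 0, 0],
])

```text
time_s: 4.38
position: [0.4357, -0.0348, 0.0425]
tcp_rot: [[-0.131, 0.991, -0.003], [0.991, 0.131, 0.001], [0.002, -0.002, -1.0]]
force: [8.9, 14.9, -19.5]
opening: 0.122
```

```bash
python3 - <<'E'
from h import *
s=st(); print(np.linalg.norm(s["position"][:2]-[.5743,-.0171])); cv2.imwrite("pics/side1.png",bot.capture("side"))
im=bot.capture("top");cv2.imwrite("pics/top1.png",im);crop(0,"top1c",230,100,340,270,5,im)
E
```

```text
t 4.375 p [ 0.4357 -0.0348  0.0425] yaw 97.5376703541474 F [  8.8764  14.9457 -19.5446] op 0.12215476161850462
0.1397325954507696
```

View pics/side1.png

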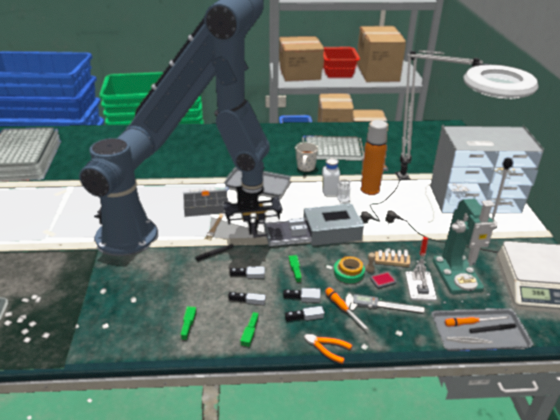

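View pics/top1.png

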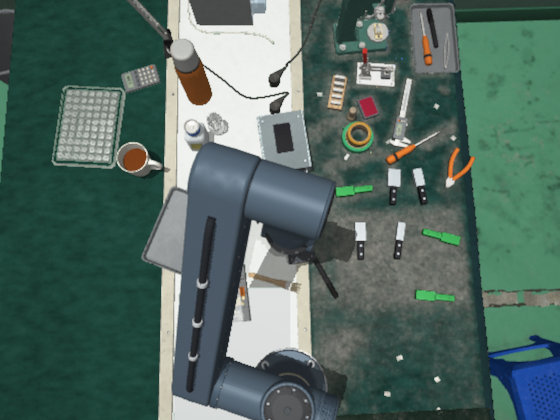

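carry_out([
  [0, 0, 0, 0, 0, 0],
  [0, 0, 0, 0, 0, 0],
  [0, 0, -0.15, 0, 0, 0],
  [0, 0, -0.4, 0, 0, 0],
  [0, 0, -0.75, 0, 0, 0],
  [0, 0, -0.75, 0, 0, 0],
], jaw=-0.2)

```text
time_s: 5.22
position: [0.4385, -0.0363, 0.1969]
tcp_rot: [[-0.131, 0.991, 0.007], [0.991, 0.131, -0.003], [-0.004, 0.007, -1.0]]
force: [0.4, 0.6, -0.9]
opening: 0.397
```

```bash
python3 - <<'E'
from h import *
s=st();a=np.radians(7.3);ux=np.array([np.cos(a),np.sin(a),0])
hd=np.array([.4357,-.0348,.038]);g=hd+.148*ux;print("gap est",g)
plan(g-.058*ux+[0,0,.17],7.3,s)
E
```

```text
t 5.225 p [ 0.4385 -0.0363  0.1969] yaw 97.54664454616427 F [ 0.4328  0.5562 -0.8793] op 0.39697725472775797
gap est [ 0.5825 -0.016   0.038 ]
row [0.007, 0.438, -0.053, 0.005, -0.002, 1.003] nrows 8.4
```

carry_out([
  [0, 0.22, -0.05, 0, 0, 0.25],
  [0, 0.44, -0.05, 0, 0, 0.5],
  [0, 0.44, -0.05, 0, 0, 0.75],
  [0.007, 0.44, -0.05, 0.005, 0, 1.0],
  [0.007, 0.44, -0.05, 0.005, 0, 1.0],
  [0.007, 0.44, -0.05, 0.005, 0, 1.0],
  [0.007, 0.44, -0.05, 0.005, 0, 1.0],
  [0.007, 0.44, -0.05, 0.005, 0, 1.0],
  [0.007, 0.44, -0.05, 0.005, 0, 1.0],
  [0.007, 0.44, -0.05, 0.005, 0, 1.0],
])

```text
time_s: 6.48
position: [0.5247, -0.0235, 0.2068]
tcp_rot: [[0.991, 0.132, -0.0], [0.132, -0.991, 0.002], [0.0, -0.002, -1.0]]
force: [0.0, 0.3, -0.5]
opening: 0.402
```

```bash
python3 - <<'E'
from h import *
s=st(); im=bot.capture("wrist");cv2.imwrite("pics/w3.png",im); 
np.save("s3.npy",np.r_[s["position"],s["tcp_rot"].ravel()])
im=bot.capture("top");cv2.imwrite("pics/top2.png",im);crop(0,"top2c",230,100,340,270,4,im)
a=np.radians(7.3);ux=np.array([np.cos(a),np.sin(a),0]);uy=np.array([-ux[1],ux[0],0]);g=np.array([.5825,-.016,.048])
print(proj("wrist",[g,g+.025*ux,g-.025*ux,g+.032*uy],s))
E
```

```text
t 6.475 p [ 0.5247 -0.0235  0.2068] yaw 7.57163716597413 F [ 0.0252  0.3387 -0.4534] op 0.40176888331116994
[[278.5739 122.6074]
 [278.7256  89.1104]
 [278.4284 154.7384]
 [237.6154 122.4383]]
```

View pics/w3.png

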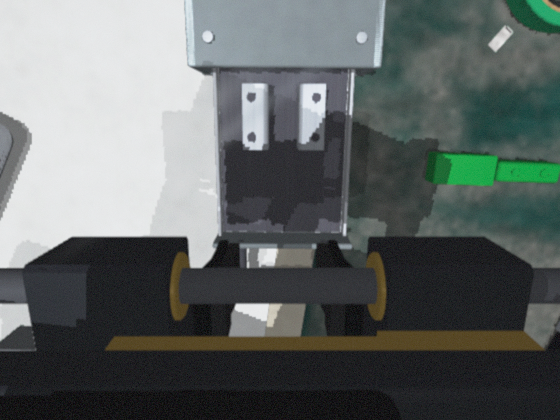

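View pics/top2c.png

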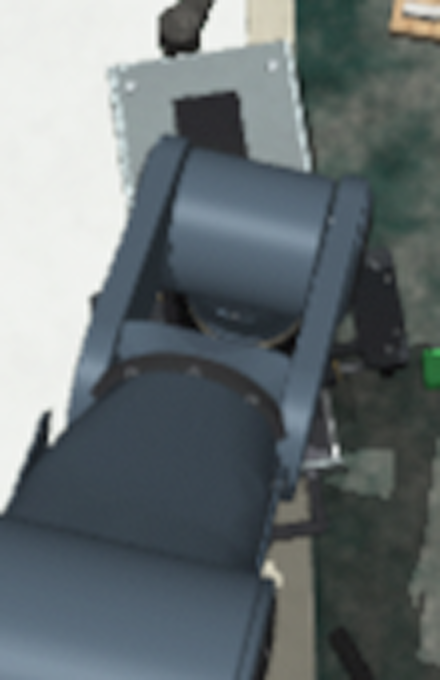

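```bash
python3 - <<'E'
from h import *
v=np.load("s3.npy");s=dict(position=v[:3],tcp_rot=v[3:].reshape(3,3))
im=cv2.imread("pics/w3.png");crop(0,"w3c",200,60,370,250,4,im)
g=cv2.cvtColor(im,cv2.COLOR_BGR2GRAY).astype(float)
k=8;x0,y0=225,75;c=cv2.resize(g[75:160,225:345],None,fx=k,fy=k,interpolation=cv2.INTER_CUBIC)
m=(c>130).astype(np.uint8)
for q in cv2.findContours(m,cv2.RETR_EXTERNAL,cv2.CHAIN_APPROX_NONE)[0]:
    if cv2.contourArea(q)<400*64: continue
    P=(q[:,0]+.5)/k-.5+[x0,y0];W=plane("wrist",P,.048,s)[:,:2]
    print(P.min(0),P.max(0),cv2.minAreaRect((W*1000).astype(np.float32)))
for r in (95,105,115,125,140): print(r,np.round(g[r,236:332:1]).astype(int).tolist()) if r==115 else None
E
```

```text
[298.6875  82.4375] [326.0625 143.8125] ((592.535888671875, -40.7850456237793), (46.272926330566406, 20.523283004760742), 7.072203159332275)
[240.9375  82.0625] [267.1875 149.8125] ((584.4757080078125, 3.521603584289551), (51.191349029541016, 20.151718139648438), 6.689979076385498)
115 [98, 99, 103, 103, 105, 117, 163, 202, 211, 212, 209, 210, 209, 207, 206, 207, 206, 203, 206, 208, 209, 209, 210, 211, 212, 211, 205, 190, 168, 156, 141, 121, 95, 63, 58, 58, 53, 64, 64, 67, 86, 87, 83, 88, 88, 88, 88, 89, 87, 84, 87, 88, 92, 90, 88, 86, 91, 90, 87, 87, 87, 87, 100, 130, 154, 167, 186, 205, 208, 205, 202, 209, 207, 205, 204, 205, 208, 207, 204, 204, 202, 204, 213, 222, 226, 213, 206, 206, 187, 118, 57, 51, 53, 54, 48, 50]
```

View pics/w3c.png

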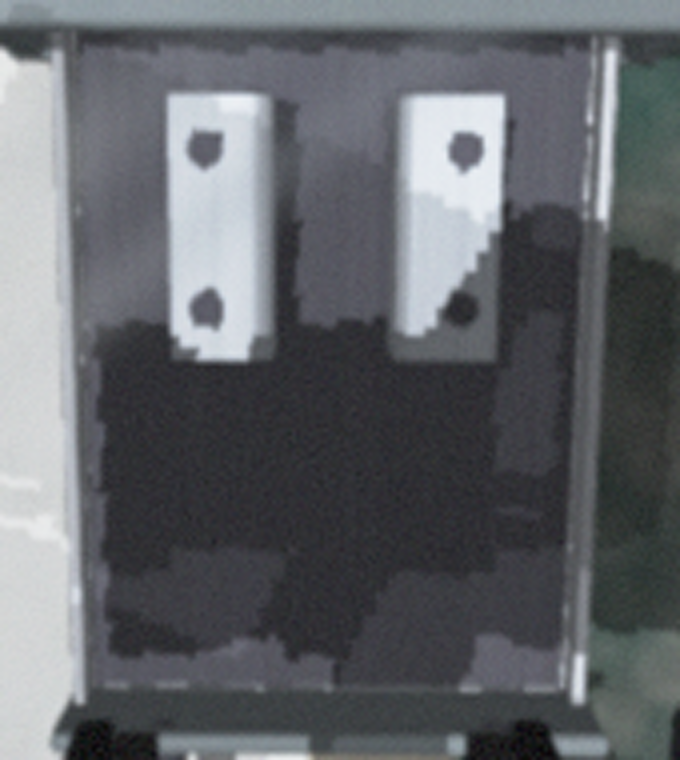

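```bash
python3 - <<'E'
from h import *
im=cv2.imread("pics/top2.png")
for o in gauges(im): print(*o)
s=st();plan([.45,-.18,.2],0,s);plan([.378,-.337,.19],-7,s)
E
```

```text
[360.08   231.1031] [ 0.4386 -0.2254] 33.8673095703125 56.22538375854492 -2.1490859985351562
[400.4159 230.8141] [ 0.4363 -0.3442] 23.702219009399414 55.28999710083008 -10.812492370605469
[418.482  176.7385] [ 0.5999 -0.4094] 28.344587326049805 54.80990982055664 7.870761394500732
[393.8635 177.024 ] [ 0.6005 -0.3353] 37.46286392211914 56.626644134521484 -4.160865783691406
t 6.575 p [ 0.5249 -0.0235  0.207 ] yaw 7.590776787741655 F [ 0.7227  0.3247 -0.1476] op 0.40077594968748065
row [-0.475, 0.726, 0.034, -0.001, -0.0, 0.084] nrows 2.8
row [-0.935, 1.457, 0.082, -0.001, -0.0, 0.162] nrows 5.5
```

carry_out([
  [-0.64, 1.0, 0.05, 0, 0, 0.13],
  [-0.64, 1.0, 0.05, 0, 0, 0.13],
  [-0.64, 1.0, 0.05, 0, 0, 0.13],
  [-0.64, 1.0, 0.05, 0, 0, 0.13],
])

```text
time_s: 7.08
position: [0.4233, -0.2406, 0.1965]
tcp_rot: [[0.997, -0.072, 0.001], [-0.072, -0.997, 0.001], [0.0, -0.001, -1.0]]
force: [1.1, -0.2, 0.1]
opening: 0.396
```

```bash
python3 - <<'E'
from h import *
s=st();plan([.374,-.332,.18],-9,s)
E
```

```text
t 7.075 p [ 0.4233 -0.2406  0.1965] yaw -4.101643956313488 F [ 1.0539 -0.2432  0.0919] op 0.396067586271959
row [-0.213, 0.474, 0.082, -0.001, -0.0, 0.054] nrows 1.7
```

carry_out([
  [-0.21, 0.47, 0.08, 0, 0, 0.054],
  [-0.21, 0.47, 0.08, 0, 0, 0.054],
  [-0.21, 0.47, 0.08, 0, 0, 0.054],
])

```text
time_s: 7.45
position: [0.3733, -0.3343, 0.1799]
tcp_rot: [[0.987, -0.16, 0.0], [-0.16, -0.987, 0.0], [0.0, -0.001, -1.0]]
force: [0.2, 0.0, 0.2]
opening: 0.397
```

```bash
python3 - <<'E'
from h import *
s=st();im=bot.capture("wrist");cv2.imwrite("pics/w4.png",im);np.save("s4.npy",np.r_[s["position"],s["tcp_rot"].ravel()])
for o in gauges(im,"wrist",s,(150,50,420,240)): print(*o)
E
```

```text
t 7.45 p [ 0.3733 -0.3343  0.1799] yaw -9.208158780702313 F [0.2332 0.0302 0.1672] op 0.3972783551409754
[400.6144 225.736 ] [ 0.334  -0.4295] 23.39965057373047 38.45618438720703 80.55964660644531
[347.0074 215.8327] [ 0.3489 -0.3888] 15.126652717590332 22.05779266357422 33.132625579833984
[408.593  125.0102] [ 0.4114 -0.4443] 6.594114780426025 12.490121841430664 74.38706970214844
[264.4172 102.3966] [ 0.4246 -0.3454] 118.59075164794922 212.85618591308594 80.74252319335938
```

View pics/w4.png

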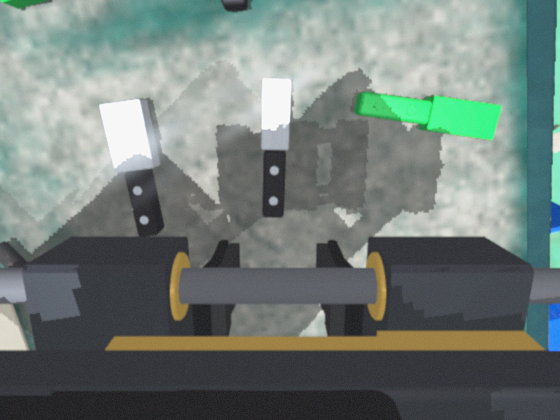

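```bash
python3 - <<'E'
from h import *
crop(0,"w4c",235,65,315,230,5,cv2.imread("pics/w4.png"))
E
```

```text
(no output)
```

View pics/w4c.png

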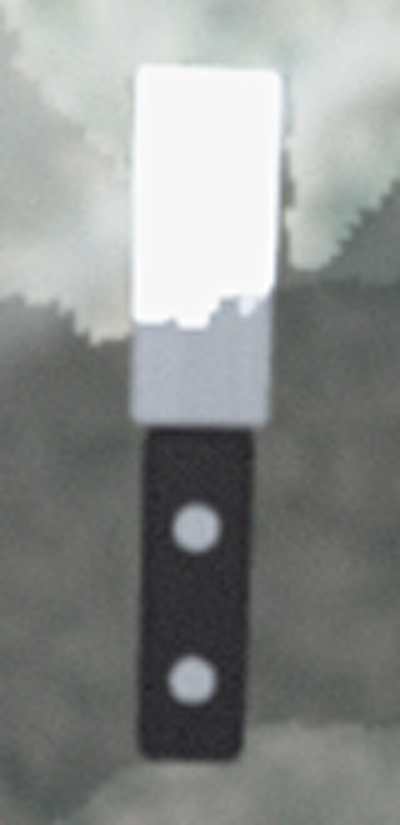

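```bash
python3 - <<'E'
from h import *
v=np.load("s4.npy");s=dict(position=v[:3],tcp_rot=v[3:].reshape(3,3))
f=lambda q:np.array(q,float)/5+[235,65]
W=plane("wrist",f([(199,430),(190.5,758),(196,528),(192,681)]),.022,s);B=plane("wrist",f([(207.5,67),(201,425)]),.020,s)
print(W,B)
g=W[:2].mean(0);b=B.mean(0);d=b-g;print(g,b,np.linalg.norm(d[:2]),np.degrees(np.arctan2(d[1],d[0])))
K,V=cam("wrist",s);K2,V2=cam("top")
t=[o for o in gauges(cv2.imread("pics/top2.png")) if abs(o[2]-23)<1.2][0]
print(tri([(K,V,f([(204,246)])[0]),(K2,V2,t[0])]))
plan([g[0],g[1],.09],np.degrees(np.arctan2(d[1],d[0])))
plan([g[0],g[1],.023],np.degrees(np.arctan2(d[1],d[0])))
E
```

```text
[[ 0.4096 -0.3376  0.022 ]
 [ 0.3565 -0.3275  0.022 ]
 [ 0.3942 -0.3346  0.022 ]
 [ 0.3694 -0.3299  0.022 ]] [[ 0.4635 -0.3478  0.02  ]
 [ 0.4101 -0.338   0.02  ]]
[ 0.3831 -0.3326  0.022 ] [ 0.4368 -0.3429  0.02  ] 0.05472136635120278 -10.921411635651316
(array([ 0.4367, -0.3435,  0.0202]), np.float64(0.0012014338492046253))
row [0.046, -0.006, 0.45, -0.001, 0.0, 0.02] nrows 1.4
row [0.046, -0.005, 0.785, -0.001, 0.0, 0.02] nrows 2.5
```

carry_out([
  [0.042, -0.005, 0.2, 0, 0, 0.02],
  [0.042, -0.005, 0.45, 0, 0, 0.02],
  [0.042, -0.005, 0.65, 0, 0, 0.02],
  [0.042, -0.005, 0.78, 0, 0, 0.02],
  [0.042, -0.005, 0.78, 0, 0, 0.02],
])

```text
time_s: 8.12
position: [0.382, -0.33, 0.0225]
tcp_rot: [[0.982, -0.187, -0.003], [-0.187, -0.982, 0.006], [-0.004, -0.005, -1.0]]
force: [-0.6, 0.3, -0.0]
opening: 0.399
```

carry_out([
  [0, 0, 0, 0, 0, 0],
  [0, 0, 0, 0, 0, 0],
  [0, 0, 0, 0, 0, 0],
  [0, 0, 0, 0, 0, 0],
], jaw=-1)

```text
time_s: 8.62
position: [0.3826, -0.3304, 0.0237]
tcp_rot: [[0.982, -0.187, -0.001], [-0.187, -0.982, 0.004], [-0.002, -0.004, -1.0]]
force: [1.5, 0.6, 6.8]
opening: 0.205
```

carry_out([
  [0, 0, -0.2, 0, 0, 0],
  [0, 0, -0.5, 0, 0, 0],
  [0, 0, -0.7, 0, 0, 0],
  [0, 0, -0.7, 0, 0, 0],
])

```text
time_s: 9.12
position: [0.3839, -0.3327, 0.167]
tcp_rot: [[0.982, -0.187, 0.004], [-0.187, -0.982, -0.002], [0.004, 0.001, -1.0]]
force: [-1.1, -0.1, -1.8]
opening: 0.205
```

```bash
python3 - <<'E'
from h import *
s=st();im=bot.capture("wrist");cv2.imwrite("pics/w5.png",im)
a=np.radians(7.3);ux=np.array([np.cos(a),np.sin(a),0])
v=np.load("s3.npy");s3=dict(position=v[:3],tcp_rot=v[3:].reshape(3,3))
print(plane("wrist",[(283.2,115),(283.2,84),(283.2,150)],.048,s3))
E
```

```text
t 9.125 p [ 0.3839 -0.3327  0.167 ] yaw -10.802372402002744 F [-1.063  -0.0857 -1.8401] op 0.2046088173126751
[[ 0.5886 -0.0191  0.048 ]
 [ 0.6114 -0.016   0.048 ]
 [ 0.5619 -0.0227  0.048 ]]
```

View pics/w5.png

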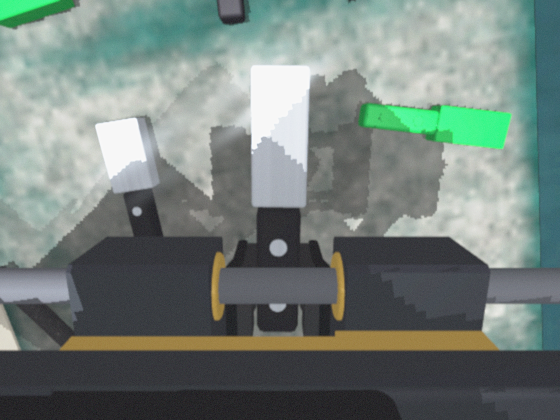

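```bash
python3 - <<'E'
from h import *
plan([.45,-.19,.16],-2);plan([.525,-.0275,.15],7.3)
E
```

```text
row [0.197, -0.758, 0.026, -0.001, -0.0, -0.098] nrows 2.5
row [0.413, -1.626, 0.078, -0.001, -0.0, -0.201] nrows 5.4
```

carry_out([
  [0.06, -0.2, 0.02, 0, 0, -0.03],
  [0.15, -0.5, 0.03, 0, 0, -0.08],
  [0.25, -0.8, 0.05, 0, 0, -0.12],
  [0.25, -1.0, 0.05, 0, 0, -0.15],
  [0.25, -1.0, 0.05, 0, 0, -0.15],
])

```text
time_s: 9.8
position: [0.4678, -0.1405, 0.1532]
tcp_rot: [[0.999, 0.052, -0.005], [0.052, -0.999, 0.005], [-0.005, -0.006, -1.0]]
force: [-0.6, -0.2, -1.1]
opening: 0.204
```

```bash
python3 - <<'E'
from h import *
st();plan([.525,-.0275,.13],7.3)
E
```

```text
t 9.8 p [ 0.4678 -0.1405  0.1532] yaw 2.9713950102901383 F [-0.6123 -0.1928 -1.0755] op 0.20418398706541802
row [0.316, -0.549, 0.118, -0.004, 0.003, -0.048] nrows 2.1
```

carry_out([
  [0.1, -0.18, 0.04, 0, 0, -0.02],
  [0.25, -0.45, 0.1, 0, 0, -0.04],
  [0.316, -0.549, 0.118, -0.004, 0.003, -0.048],
  [0.316, -0.549, 0.118, -0.004, 0.003, -0.048],
  [0.316, -0.549, 0.118, -0.004, 0.003, -0.048],
])

```text
time_s: 10.42
position: [0.5242, -0.0286, 0.1291]
tcp_rot: [[0.992, 0.126, -0.002], [0.126, -0.992, -0.0], [-0.002, 0.0, -1.0]]
force: [0.2, -0.5, -0.9]
opening: 0.204
```

```bash
python3 - <<'E'
from h import *
s=st();im=bot.capture("wrist");cv2.imwrite("pics/w6.png",im);np.save("s6.npy",np.r_[s["position"],s["tcp_rot"].ravel()])
crop(0,"w6c",190,40,370,240,4,im)
E
```

```text
t 10.425 p [ 0.5242 -0.0286  0.1291] yaw 7.223532600600302 F [ 0.1802 -0.4554 -0.883 ] op 0.20433081815034776
```

View pics/w6c.png

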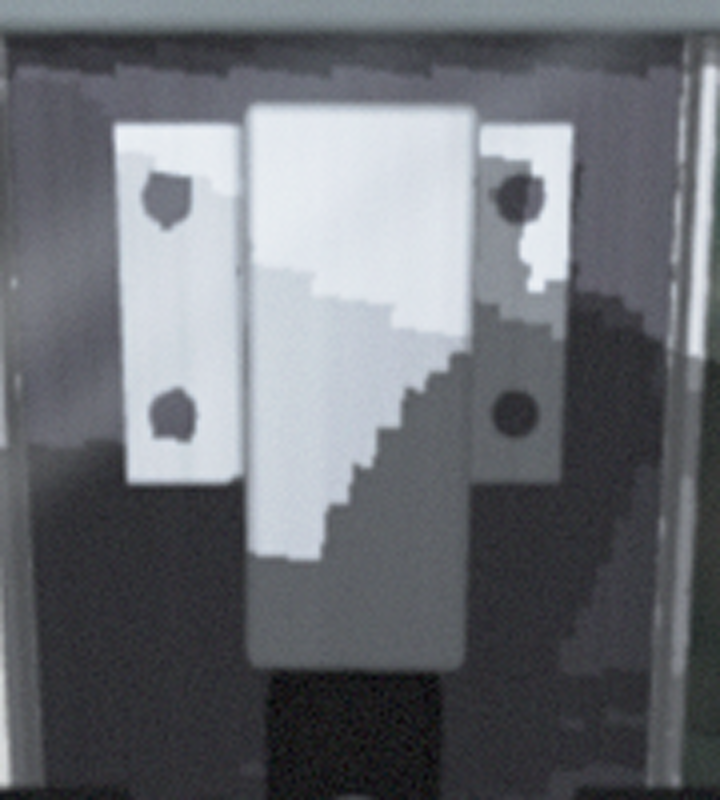

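```bash
cat >> h.py <<'E'
def align(s,off,k,Lt,Lb,Rt,Rb,BL0,BR0,BL1,BR1,ztop,zr=.048):
    """rail outer corners (left top,left bottom,right top,right bottom), blade corners far L,R, near L,R, in crop px"""
    f=lambda q:np.atleast_2d(np.array(q,float))/k+off
    r=plane("wrist",f([Lt,Lb,Rt,Rb]),zr,s);b=plane("wrist",f([BL0,BR0,BL1,BR1]),ztop,s)
    top=(r[0]+r[2])/2;bot_=(r[1]+r[3])/2;g=(top+bot_)/2;d=top-bot_;ry=np.degrees(np.arctan2(d[1],d[0]))
    bf=(b[0]+b[1])/2;bn=(b[2]+b[3])/2;bc=(bf+bn)/2;e=bf-bn;by=np.degrees(np.arctan2(e[1],e[0]))
    print("rail yaw",ry,"L",np.linalg.norm(d),"outer w",np.linalg.norm(r[0]-r[2]),np.linalg.norm(r[1]-r[3]),"gap mid",g)
    print("blade yaw",by,"L",np.linalg.norm(e),"w",np.linalg.norm(b[0]-b[1]),np.linalg.norm(b[2]-b[3]),"mid",bc)
    u=d/np.linalg.norm(d);n=np.array([-u[1],u[0],0])
    w=bc-g;print("blade in gap frame x,y mm",w@u*1e3,w@n*1e3,"dyaw",by-ry)
    return g,ry,bc,by
E
python3 - <<'E'
from h import *
v=np.load("s6.npy");s=dict(position=v[:3],tcp_rot=v[3:].reshape(3,3))
align(s,[190,40],4,(114,125),(127,483),(573,125),(561,483),(247,105),(476,105),(247,665),(466,665),.1254)
E
```

```text
rail yaw 7.201456984752776 L 0.05031911856808647 outer w 0.06450740501851672 0.06457463910617843 gap mid [ 0.5868 -0.0193  0.048 ]
blade yaw 6.74264309363328 L 0.05307167637705916 w 0.02105163100996208 0.022037983142970476 mid [ 0.5799 -0.022   0.1254]
blade in gap frame x,y mm -7.150926078539055 -1.7672920722480068 dyaw -0.45881389111949566
```

carry_out([
  [0.01, -0.0065, 0.13, 0, 0, -0.005],
  [0.01, -0.0065, 0.26, 0, 0, -0.005],
  [0.01, -0.0065, 0.26, 0, 0, -0.005],
  [0.01, -0.0065, 0.26, 0, 0, -0.005],
])

```text
time_s: 10.98
position: [0.5264, -0.0283, 0.0781]
tcp_rot: [[0.991, 0.131, -0.0], [0.131, -0.991, -0.001], [-0.001, 0.001, -1.0]]
force: [1.1, -0.2, -1.0]
opening: 0.205
```

```bash
python3 - <<'E'
from h import *
s=st();im=bot.capture("wrist");cv2.imwrite("pics/w7.png",im);np.save("s7.npy",np.r_[s["position"],s["tcp_rot"].ravel()])
crop(0,"w7c",190,40,370,240,4,im)
E
```

```text
t 10.975 p [ 0.5264 -0.0283  0.0781] yaw 7.546669490185947 F [ 1.0678 -0.1744 -0.9501] op 0.20466543209664145
```

View pics/w7c.png

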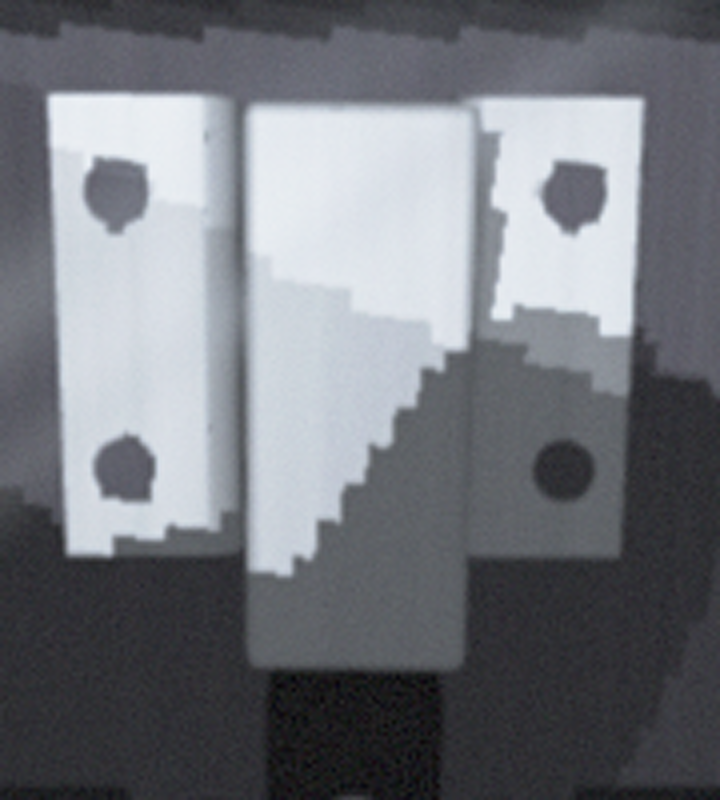

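```bash
python3 - <<'E'
from h import *
v=np.load("s7.npy");s=dict(position=v[:3],tcp_rot=v[3:].reshape(3,3))
align(s,[190,40],4,(47,95),(65,556),(645,98),(621,557),(247,105),(476,105),(247,665),(466,665),.0781-.0037)
E
```

```text
rail yaw 7.06092629687386 L 0.050395282600280374 outer w 0.06473007789885225 0.06475324562396777 gap mid [ 0.5868 -0.0193  0.048 ]
blade yaw 7.065352505550876 L 0.05306670015855401 w 0.021056794712316466 0.02203272842908264 mid [ 0.582  -0.0214  0.0744]
blade in gap frame x,y mm -5.099021768961182 -1.5015301286574378 dyaw 0.004426208677015708
```

carry_out([
  [0, -0.004, 0, 0, 0, 0],
  [0, -0.008, 0, 0, 0, 0],
  [0, -0.008, 0.0, 0, 0, 0],
  [0, -0.008, 0.0, 0, 0, 0],
])

```text
time_s: 11.52
position: [0.5265, -0.0264, 0.0785]
tcp_rot: [[0.991, 0.132, 0.001], [0.132, -0.991, -0.001], [0.001, 0.001, -1.0]]
force: [0.8, 0.8, -1.6]
opening: 0.205
```

```bash
python3 - <<'E'
from h import *
s=st();im=bot.capture("wrist");cv2.imwrite("pics/w8.png",im);np.save("s8.npy",np.r_[s["position"],s["tcp_rot"].ravel()])
crop(0,"w8c",190,40,370,240,4,im)
E
```

```text
t 11.525 p [ 0.5265 -0.0264  0.0785] yaw 7.5827165193358175 F [ 0.7975  0.7963 -1.5733] op 0.20455666260848285
```

View pics/w8c.png

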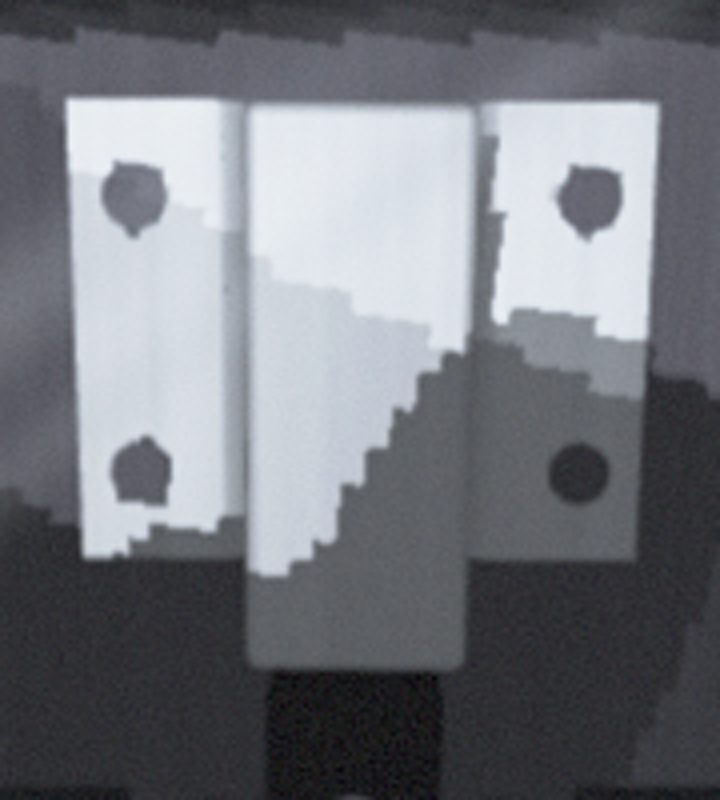

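```bash
python3 - <<'E'
from h import *
v=np.load("s8.npy");s=dict(position=v[:3],tcp_rot=v[3:].reshape(3,3))
align(s,[190,40],4,(67,98),(83,557),(659,102),(637,560),(248,105),(475.5,105),(247,665),(466,665),.0785-.0037-.006)
E
```

```text
rail yaw 7.257630968898904 L 0.05041800921006022 outer w 0.06431404967543489 0.06472086817779894 gap mid [ 0.587  -0.0193  0.048 ]
blade yaw 7.076170905247899 L 0.05525375197205766 w 0.02178712517031318 0.022937869014922608 mid [ 0.5818 -0.0196  0.0688]
blade in gap frame x,y mm -5.245990896656711 0.3922931529321821 dyaw -0.18146006365100487
```

carry_out([
  [0, 0.0015, 0.04, 0, 0, -0.002],
  [0, 0.0015, 0.08, 0, 0, -0.002],
  [0, 0.0015, 0.12, 0, 0, -0.002],
  [0, 0.0015, 0.12, 0, 0, -0.002],
])

```text
time_s: 12.08
position: [0.5259, -0.0267, 0.0534]
tcp_rot: [[0.991, 0.135, -0.002], [0.135, -0.991, -0.001], [-0.002, 0.0, -1.0]]
force: [-0.5, 0.6, -1.0]
opening: 0.199
```

carry_out([
  [0, 0, 0.025, 0, 0, 0],
  [0, 0, 0.045, 0, 0, 0],
  [0, 0, 0.058, 0, 0, 0],
  [0, 0, 0.058, 0, 0, 0],
  [0, 0, 0.058, 0, 0, 0],
])

```text
time_s: 12.7
position: [0.5259, -0.0267, 0.0418]
tcp_rot: [[0.991, 0.135, -0.001], [0.135, -0.991, -0.001], [-0.001, 0.0, -1.0]]
force: [0.4, 0.2, -1.1]
opening: 0.207
```

```bash
python3 - <<'E'
from h import *
s=st();im=bot.capture("wrist");cv2.imwrite("pics/w9.png",im);crop(0,"w9c",170,40,390,240,3.5,im)
E
```

```text
t 12.7 p [ 0.5259 -0.0267  0.0418] yaw 7.756976435330428 F [ 0.3854  0.2477 -1.1025] op 0.20715892673339817
```

View pics/w9c.png

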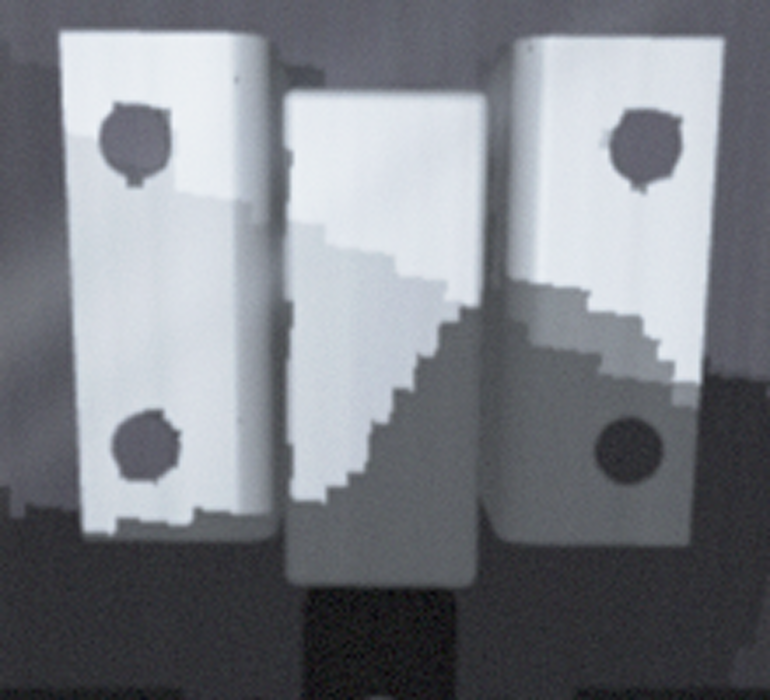

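carry_out([
  [0, 0, 0, 0, 0, 0],
  [0, 0, 0, 0, 0, 0],
  [0, 0, 0, 0, 0, 0],
], jaw=-0.3)

```text
time_s: 13.12
position: [0.526, -0.0267, 0.0419]
tcp_rot: [[0.991, 0.135, -0.001], [0.135, -0.991, -0.001], [-0.001, 0.0, -1.0]]
force: [0.2, -0.2, 0.3]
opening: 0.34
```

```bash
python3 - <<'E'
from h import *
s=st();im=bot.capture("wrist");crop(0,"w10c",170,40,390,240,3.5,im)
E
```

```text
t 13.125 p [ 0.526  -0.0267  0.0419] yaw 7.759664913354101 F [ 0.2363 -0.1838  0.2675] op 0.34021958987584544
```

View pics/w10c.png

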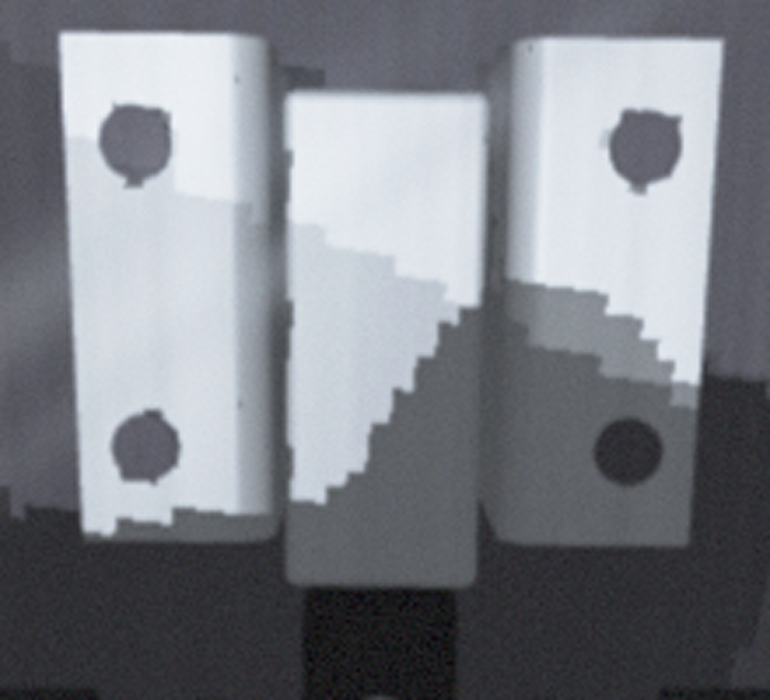

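carry_out([
  [0, 0, -0.2, 0, 0, 0],
  [0, 0, -0.5, 0, 0, 0],
  [0, 0, -0.7, 0, 0, 0],
  [0, 0.25, -0.75, 0, 0, 0],
  [0, 0.55, -0.75, 0, 0, 0],
  [0, 0.85, -0.75, 0, 0, 0],
  [0, 1.0, -0.75, 0, 0, 0],
  [0, 1.0, -0.75, 0, 0, 0],
], jaw=-0.1)

```text
time_s: 14.18
position: [0.5533, -0.2273, 0.1919]
tcp_rot: [[0.991, 0.132, -0.0], [0.132, -0.991, -0.001], [-0.0, 0.001, -1.0]]
force: [-0.8, 0.6, -0.2]
opening: 0.446
```

```bash
python3 - <<'E'
from h import *
s=st();im=bot.capture("top");cv2.imwrite("pics/top3.png",im);crop(0,"top3c",230,130,340,270,4,im)
for o in gauges(im): print(*o)
plan([.5365,-.4175,.18],8,s)
E
```

```text
t 14.175 p [ 0.5533 -0.2273  0.1919] yaw 7.556868174432254 F [-0.7842  0.6247 -0.1897] op 0.44633165946306946
[418.4891 176.7375] [ 0.5999 -0.4094] 28.18596649169922 54.759273529052734 8.212026596069336
row [-0.208, 0.932, 0.061, 0.001, 0.0, -0.005] nrows 3.1
```

View pics/top3.png

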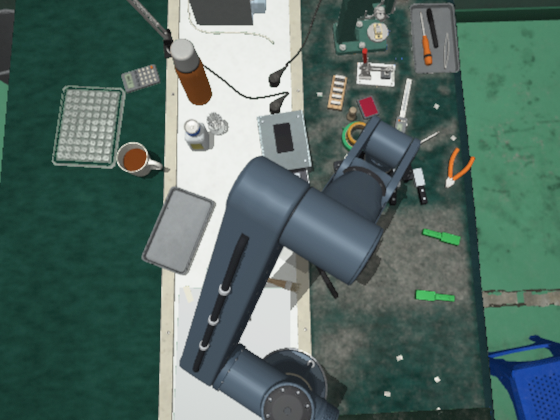

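carry_out([
  [-0.21, 0.93, 0.06, 0, 0, -0.005],
  [-0.21, 0.93, 0.06, 0, 0, -0.005],
  [-0.21, 0.93, 0.06, 0, 0, -0.005],
  [-0.21, 0.93, 0.06, 0, 0, -0.005],
  [-0.21, 0.93, 0.06, 0, 0, -0.005],
])

```text
time_s: 14.85
position: [0.5355, -0.4133, 0.1791]
tcp_rot: [[0.99, 0.141, -0.003], [0.141, -0.99, 0.003], [-0.003, -0.003, -1.0]]
force: [-1.1, 0.4, -0.4]
opening: 0.447
```

```bash
python3 - <<'E'
from h import *
s=st();im=bot.capture("wrist");cv2.imwrite("pics/w11.png",im);np.save("s11.npy",np.r_[s["position"],s["tcp_rot"].ravel()])
E
```

```text
t 14.85 p [ 0.5355 -0.4133  0.1791] yaw 8.119284989062049 F [-1.1287  0.4351 -0.367 ] op 0.44730092710332847
```

View pics/w11.png

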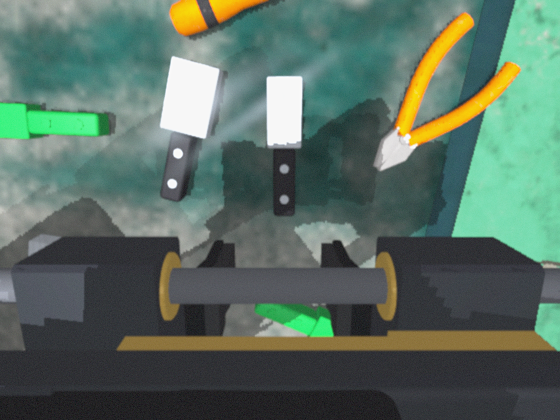

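```bash
cat >> h.py <<'E'
def darkhandle(im,s,roi,zt=.022,thr=60,k=5):
    """fit handle (dark) rectangle -> centre, long axis"""
    x0,y0,x1,y1=roi;c=cv2.resize(im[y0:y1,x0:x1],None,fx=k,fy=k,interpolation=cv2.INTER_CUBIC)
    m=(c.max(2)<thr).astype(np.uint8);m=cv2.morphologyEx(m,cv2.MORPH_OPEN,np.ones((9,9)))
    q=max(cv2.findContours(m,cv2.RETR_EXTERNAL,cv2.CHAIN_APPROX_NONE)[0],key=cv2.contourArea)
    P=(q[:,0]+.5)/k-.5+[x0,y0];W=plane("wrist",P,zt,s)[:,:2]
    (cx,cy),(w,l),an=cv2.minAreaRect((W*1000).astype(np.float32))
    if w>l:w,l=l,w;an+=90
    print("handle",P.mean(0),np.round([cx,cy],1),"w",w,"l",l,"ang",((an-90)+90)%180-90)
E
python3 - <<'E'
from h import *
v=np.load("s11.npy");s=dict(position=v[:3],tcp_rot=v[3:].reshape(3,3));im=cv2.imread("pics/w11.png")
darkhandle(im,s,(260,130,310,225))
B=plane("wrist",[(284.5,77),(283.8,148)],.020,s);print(B,B.mean(0));b=B.mean(0)
K,V=cam("wrist",s);K2,V2=cam("top")
print(tri([(K,V,(284.2,112.5)),(K2,V2,(418.49,176.74))]))
crop(0,"w11c",250,65,320,225,5,im)
E
```

```text
handle [283.8424 181.5327] [ 546.7 -415.9] w 18.879762649536133 l 54.24531555175781 ang 8.754937171936035
[[ 0.6269 -0.4046  0.02  ]
 [ 0.5739 -0.4118  0.02  ]] [ 0.6004 -0.4082  0.02  ]
(array([ 0.6003, -0.4089,  0.0189]), np.float64(0.0013521605265007454))
```

View pics/w11c.png

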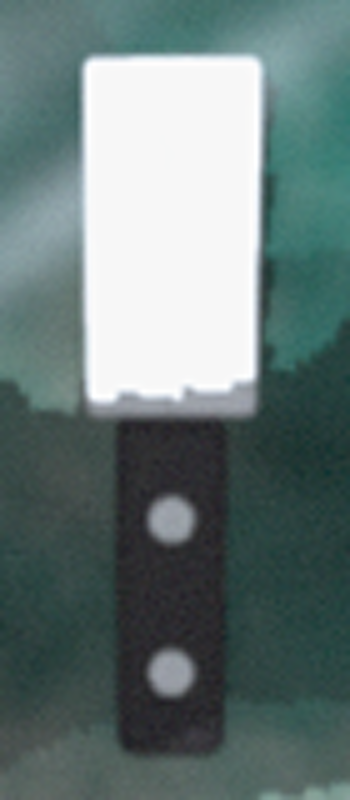

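```bash
python3 - <<'E'
from h import *
plan([.5445,-.416,.0235],8.0)
E
```

```text
row [0.043, 0.025, 0.779, -0.002, 0.002, 0.002] nrows 2.5
```

carry_out([
  [0.043, 0.025, 0.2, 0, 0.002, 0.002],
  [0.043, 0.025, 0.45, 0, 0.002, 0.002],
  [0.043, 0.025, 0.65, 0, 0.002, 0.002],
  [0.043, 0.025, 0.778, 0, 0.002, 0.002],
  [0.043, 0.025, 0.778, 0, 0.002, 0.002],
])

```text
time_s: 15.52
position: [0.5447, -0.4125, 0.0224]
tcp_rot: [[0.99, 0.142, -0.002], [0.142, -0.99, 0.006], [-0.001, -0.006, -1.0]]
force: [-0.4, 0.6, 0.1]
opening: 0.451
```

carry_out([
  [0, 0, 0, 0, 0, 0],
  [0, 0, 0, 0, 0, 0],
  [0, 0, 0, 0, 0, 0],
  [0, 0, 0, 0, 0, 0],
  [0, 0, 0, 0, 0, 0],
], jaw=-1)

```text
time_s: 16.15
position: [0.5451, -0.4126, 0.0232]
tcp_rot: [[0.99, 0.142, -0.001], [0.142, -0.99, 0.006], [-0.0, -0.006, -1.0]]
force: [0.3, 1.8, 5.3]
opening: 0.205
```

carry_out([
  [0, 0, -0.2, 0, 0, 0],
  [0, 0, -0.5, 0, 0, 0],
  [0, 0, -0.7, 0, 0, 0],
  [0, 0, -0.7, 0, 0, 0],
])

```text
time_s: 16.65
position: [0.5468, -0.4154, 0.1671]
tcp_rot: [[0.99, 0.142, 0.004], [0.142, -0.99, -0.0], [0.004, 0.001, -1.0]]
force: [0.4, 0.3, -1.5]
opening: 0.207
```

```bash
python3 - <<'E'
from h import *
s=st();im=bot.capture("wrist");crop(0,"w12c",150,40,400,340,2.6,im)
plan([.53,-.22,.16],7.3)
E
```

```text
t 16.65 p [ 0.5468 -0.4154  0.1671] yaw 8.143246595142799 F [ 0.3706  0.2751 -1.5445] op 0.2073678540736439
row [0.061, -0.971, 0.025, -0.002, -0.0, 0.009] nrows 3.1
```

View pics/w12c.png

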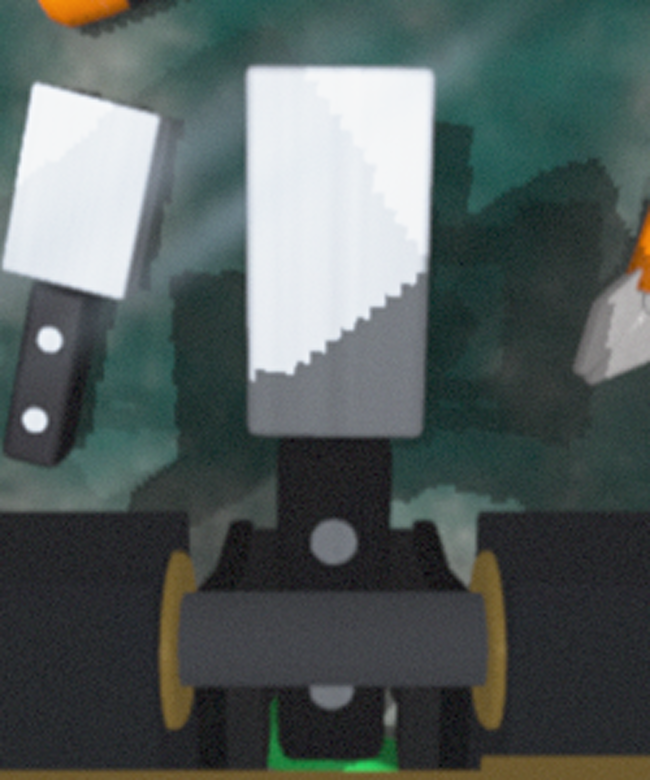

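carry_out([
  [0, -0.15, 0, 0, 0, 0],
  [0.02, -0.4, 0.02, 0, 0, 0],
  [0.04, -0.7, 0.02, 0, 0, 0.009],
  [0.06, -0.97, 0.02, 0, 0, 0.009],
  [0.06, -0.97, 0.02, 0, 0, 0.009],
])

```text
time_s: 17.32
position: [0.5265, -0.2146, 0.1582]
tcp_rot: [[0.991, 0.132, -0.008], [0.132, -0.991, 0.01], [-0.007, -0.011, -1.0]]
force: [-0.6, 0.1, -1.8]
opening: 0.208
```

```bash
python3 - <<'E'
from h import *
st();plan([.527,-.0266,.135],7.3)
E
```

```text
t 17.325 p [ 0.5265 -0.2146  0.1582] yaw 7.5896783934647924 F [-0.5934  0.0678 -1.829 ] op 0.20810029203900854
row [0.127, -0.93, 0.125, -0.007, 0.004, 0.003] nrows 3.0
```

carry_out([
  [0.03, -0.2, 0.03, 0, 0, 0],
  [0.07, -0.5, 0.06, 0, 0, 0],
  [0.1, -0.75, 0.1, -0.004, 0.002, 0],
  [0.127, -0.93, 0.125, -0.007, 0.004, 0.003],
  [0.127, -0.93, 0.125, -0.007, 0.004, 0.003],
  [0.127, -0.93, 0.125, -0.007, 0.004, 0.003],
])

```text
time_s: 18.08
position: [0.527, -0.0275, 0.1341]
tcp_rot: [[0.992, 0.127, -0.002], [0.127, -0.992, -0.001], [-0.002, 0.0, -1.0]]
force: [0.2, -0.1, -1.1]
opening: 0.204
```

```bash
python3 - <<'E'
from h import *
s=st();im=bot.capture("wrist");cv2.imwrite("pics/w13.png",im);np.save("s13.npy",np.r_[s["position"],s["tcp_rot"].ravel()])
crop(0,"w13c",190,40,370,240,4,im)
E
```

```text
t 18.075 p [ 0.527  -0.0275  0.1341] yaw 7.307683457522672 F [ 0.1947 -0.1187 -1.0671] op 0.20358199250675352
```

View pics/w13c.png

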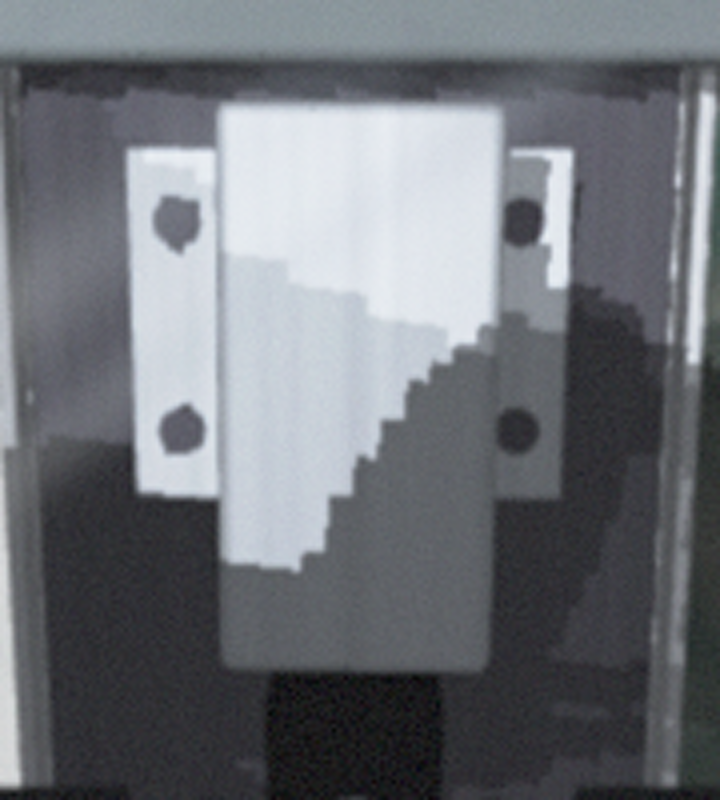

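```bash
python3 - <<'E'
from h import *
v=np.load("s13.npy");s=dict(position=v[:3],tcp_rot=v[3:].reshape(3,3))
align(s,[190,40],4,(127,149),(137,495),(574,149),(561,497),(218,105),(503,105),(220,668),(491,668),.1341-.0037)
E
```

```text
rail yaw 7.011537500137909 L 0.05013566453273716 outer w 0.06444043886891263 0.06460660506228265 gap mid [ 0.587  -0.0194  0.048 ]
blade yaw 6.820236051163832 L 0.05335860550839133 w 0.02618967094241376 0.027271165384679382 mid [ 0.5825 -0.0208  0.1304]
blade in gap frame x,y mm -4.6248999774392106 -0.8120546525327512 dyaw -0.19130144897407764
```

carry_out([
  [0, -0.004, 0.1, 0, 0, 0],
  [0, -0.004, 0.2, 0, 0, 0],
  [0, -0.004, 0.26, 0, 0, 0],
  [0, -0.004, 0.28, 0, 0, 0],
  [0, -0.004, 0.28, 0, 0, 0],
])

```text
time_s: 18.75
position: [0.5273, -0.0277, 0.0784]
tcp_rot: [[0.992, 0.126, -0.001], [0.126, -0.992, -0.001], [-0.001, 0.001, -1.0]]
force: [-0.1, -0.2, -0.4]
opening: 0.2
```

carry_out([
  [0, 0, 0.01, 0, 0, 0],
  [0, 0, 0.02, 0, 0, 0],
  [0, 0, 0.03, 0, 0, 0],
  [0, 0, 0.03, 0, 0, 0],
])

```text
time_s: 19.25
position: [0.5272, -0.0276, 0.0723]
tcp_rot: [[0.992, 0.126, -0.001], [0.126, -0.992, -0.001], [-0.001, 0.001, -1.0]]
force: [0.9, 0.3, -1.9]
opening: 0.204
```

carry_out([
  [0, -0.007, 0.01, 0, 0, 0],
  [0, -0.007, 0.02, 0, 0, 0],
  [0, -0.007, 0.03, 0, 0, 0],
  [0, -0.007, 0.03, 0, 0, 0],
  [0, -0.007, 0.03, 0, 0, 0],
])

```text
time_s: 19.88
position: [0.5274, -0.0267, 0.0671]
tcp_rot: [[0.992, 0.126, 0.0], [0.126, -0.992, -0.002], [0.0, 0.002, -1.0]]
force: [-1.5, -1.7, 5.8]
opening: 0.201
```

```bash
python3 - <<'E'
from h import *
s=st();im=bot.capture("wrist");cv2.imwrite("pics/w14.png",im);np.save("s14.npy",np.r_[s["position"],s["tcp_rot"].ravel()])
crop(0,"w14c",190,40,370,240,4,im)
E
```

```text
t 19.875 p [ 0.5274 -0.0267  0.0671] yaw 7.222801803172438 F [-1.4653 -1.6781  5.7587] op 0.20085031289791647
```

View pics/w14c.png

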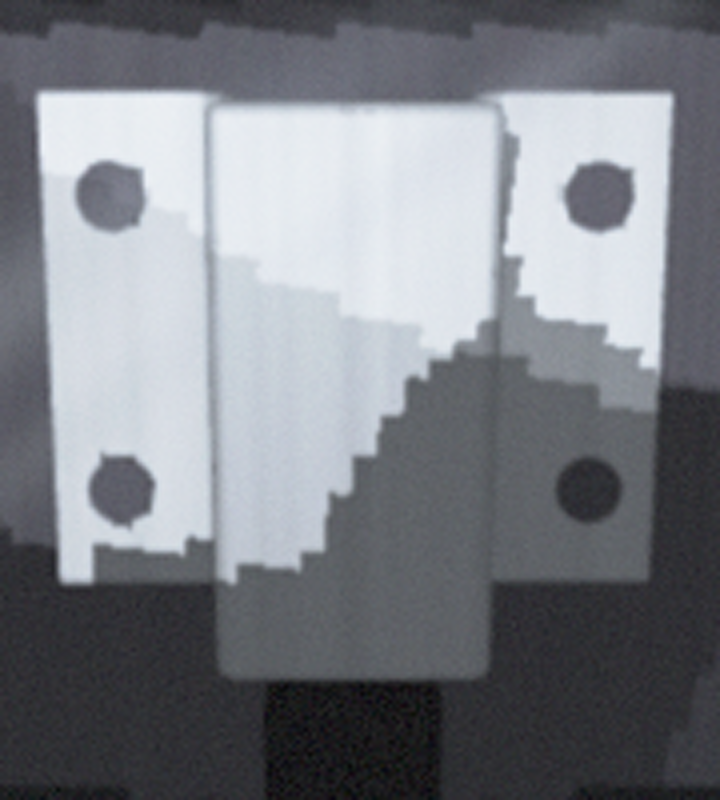

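carry_out([
  [0, 0, 0.01, 0, 0, 0],
  [0, 0, 0.01, 0, 0, 0],
  [0, 0, 0.01, 0, 0, 0],
  [0, 0, 0.01, 0, 0, 0],
])

```text
time_s: 20.42
position: [0.5276, -0.0268, 0.0659]
tcp_rot: [[0.992, 0.126, 0.001], [0.126, -0.992, -0.002], [0.001, 0.002, -1.0]]
force: [-1.5, -0.7, 6.3]
opening: 0.203
```

```bash
python3 - <<'E'
from h import *
s=st();im=bot.capture("wrist");cv2.imwrite("pics/w15.png",im);np.save("s15.npy",np.r_[s["position"],s["tcp_rot"].ravel()])
crop(0,"w15c",190,40,370,240,4,im)
crop("side","side15c",220,150,380,270,5)
E
```

```text
t 20.425 p [ 0.5276 -0.0268  0.0659] yaw 7.228602811316589 F [-1.4969 -0.6622  6.3411] op 0.20327987787391383
```

View pics/w15c.png

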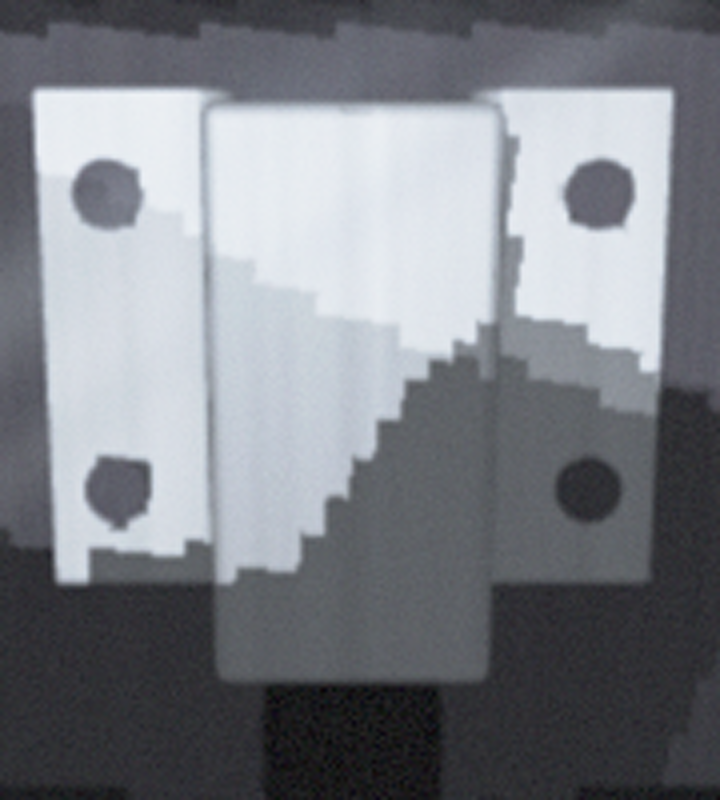

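View pics/side15c.png

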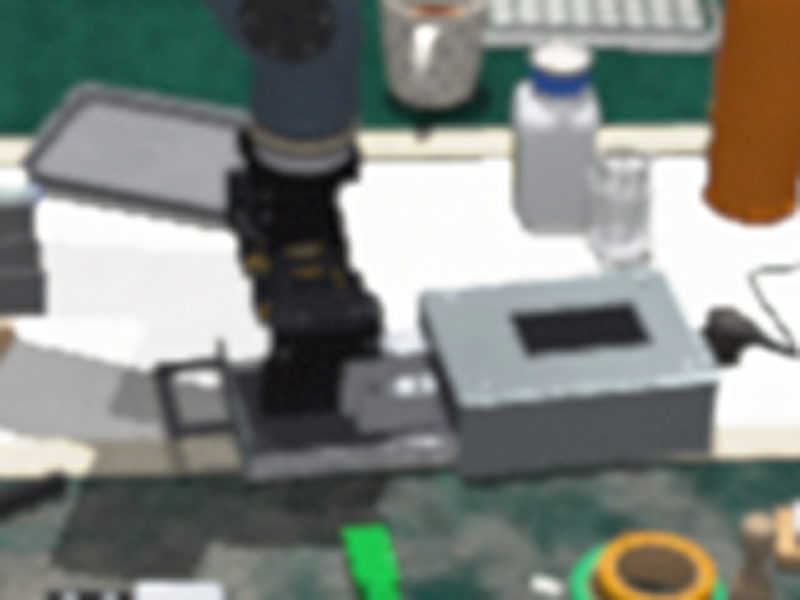

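```bash
python3 - <<'E'
from h import *
print("mug rim",plane("top",[(120,158),(152,157),(135,145),(134,172),(165,172)],.093))
print("bottle top",plane("top",[(190,127),(193,142)],.09))
plan([.5276,-.0268,.16],7.2)
E
```

```text
mug rim [[0.6602 0.4726 0.093 ]
 [0.6607 0.3789 0.093 ]
 [0.6987 0.4299 0.093 ]
 [0.6168 0.4302 0.093 ]
 [0.6143 0.3399 0.093 ]]
bottle top [[0.7508 0.2696 0.09  ]
 [0.7041 0.2602 0.09  ]]
row [0.001, 0.001, -0.47, 0.001, -0.001, 0.0] nrows 1.5
```

carry_out([
  [0, 0, -0.1, 0, 0, 0],
  [0, 0, -0.3, 0, 0, 0],
  [0, 0, -0.5, 0, 0, 0],
  [0, 0, -0.5, 0, 0, 0],
])

```text
time_s: 21.02
position: [0.5295, -0.027, 0.1687]
tcp_rot: [[0.992, 0.126, 0.008], [0.126, -0.992, -0.004], [0.008, 0.005, -1.0]]
force: [0.5, -0.5, -1.3]
opening: 0.2
```

```bash
python3 - <<'E'
from h import *
s=st();im=bot.capture("wrist");cv2.imwrite("pics/w16.png",im)
c=np.array([.4548,.3111,0]);L=np.array([.923,-.384,0]);X=np.array([.384,.923,0])
for t in(-.07,0,.07): print(t,c+t*L-.027*X)
plan([.45,.13,.17],45,s); 
E
```

```text
t 21.025 p [ 0.5295 -0.027   0.1687] yaw 7.240020086300289 F [ 0.5381 -0.4533 -1.3096] op 0.20021687852893597
-0.07 [0.3798 0.3131 0.    ]
0 [0.4444 0.2862 0.    ]
0.07 [0.509  0.2593 0.    ]
row [-0.296, -0.829, -0.013, 0.004, -0.004, -0.42] nrows 3.5
```

View pics/w16.png

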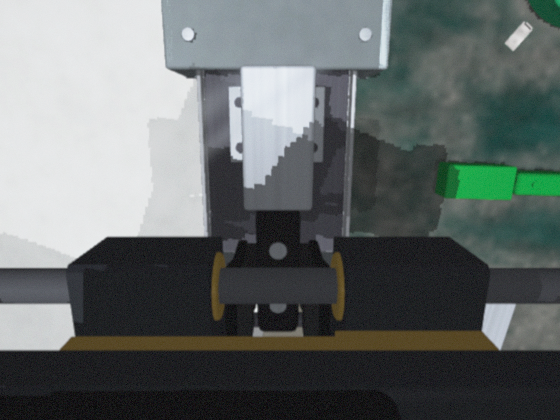

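carry_out([
  [-0.06, -0.17, 0, 0, 0, -0.08],
  [-0.15, -0.42, 0, 0, 0, -0.18],
  [-0.24, -0.7, 0, 0, 0, -0.29],
  [-0.3, -0.85, 0, 0, 0, -0.4],
  [-0.3, -0.85, 0, 0, 0, -0.42],
  [-0.3, -0.85, 0, 0, 0, -0.42],
])

```text
time_s: 21.82
position: [0.4472, 0.1341, 0.1653]
tcp_rot: [[0.707, 0.707, 0.003], [0.707, -0.707, -0.003], [-0.0, 0.004, -1.0]]
force: [0.3, -1.3, -1.1]
opening: 0.21
```

```bash
python3 - <<'E'
from h import *
s=st();plan([.38,.30,.16],67.4,s)
E
```

```text
t 21.825 p [0.4472 0.1341 0.1653] yaw 44.97790465324064 F [ 0.276  -1.2648 -1.1048] op 0.21034133935149596
row [0.349, -0.824, 0.023, 0.003, 0.001, -0.249] nrows 2.9
```

carry_out([
  [0.07, -0.17, 0, 0, 0, -0.05],
  [0.18, -0.42, 0, 0, 0, -0.12],
  [0.27, -0.65, 0.01, 0, 0, -0.2],
  [0.35, -0.82, 0.02, 0, 0, -0.249],
  [0.35, -0.82, 0.02, 0, 0, -0.249],
  [0.35, -0.82, 0.02, 0, 0, -0.249],
])

```text
time_s: 22.58
position: [0.3817, 0.2987, 0.1603]
tcp_rot: [[0.386, 0.922, 0.003], [0.922, -0.386, -0.004], [-0.002, 0.004, -1.0]]
force: [0.4, 0.1, -1.0]
opening: 0.205
```

```bash
python3 - <<'E'
from h import *
s=st();im=bot.capture("wrist");cv2.imwrite("pics/w17.png",im);np.save("s17.npy",np.r_[s["position"],s["tcp_rot"].ravel()])
c=np.array([.4548,.3111,.017]);L=np.array([.923,-.384,0]);X=np.array([.384,.923,0])
print(proj("wrist",[c+a*L+b*X for a,b in((-.121,.071),(.121,.071),(-.121,-.071),(.121,-.071))],s))
E
```

```text
t 22.575 p [0.3817 0.2987 0.1603] yaw 67.2670188425957 F [ 0.3921  0.0914 -1.0221] op 0.20517004067102224
[[195.0492  48.2536]
 [536.7635  47.2589]
 [205.2321 238.8306]
 [507.2376 237.5383]]
```

View pics/w17.png

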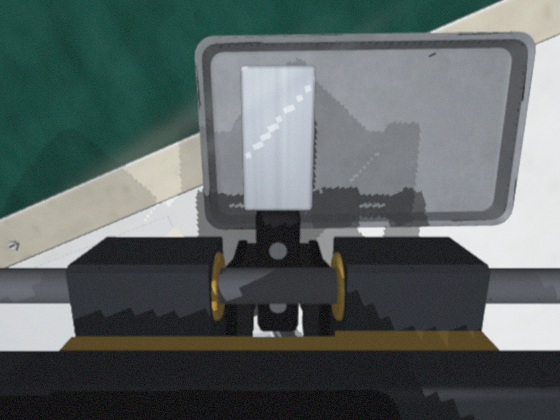

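```bash
python3 - <<'E'
from h import *
v=np.load("s17.npy");s=dict(position=v[:3],tcp_rot=v[3:].reshape(3,3))
W=plane("wrist",[(196,37),(535,34),(207,229),(509,225)],.017,s);print(W)
c=W.mean(0);print(c,[np.linalg.norm(W[i]-W[j]) for i,j in((0,1),(2,3),(0,2),(1,3))])
d=W[1]+W[3]-W[0]-W[2];print(np.degrees(np.arctan2(d[1],d[0])))
a=np.arctan2(d[1],d[0]);L=np.array([np.cos(a),np.sin(a),0]);X=np.array([-L[1],L[0],0])
np.save("tray.npy",np.array([c,L,X]))
for t in(-.07,-.005,.06):print(t,c+t*L-.027*X)
p=c-.07*L-.027*X;yaw=90+np.degrees(a)
plan([p[0],p[1],.06],yaw);plan([p[0],p[1],.0265],yaw)
E
```

```text
[[0.3742 0.4295 0.017 ]
 [0.5946 0.3392 0.017 ]
 [0.3207 0.2989 0.017 ]
 [0.5431 0.2088 0.017 ]]
[0.4582 0.3191 0.017 ] [np.float64(0.23814965197522708), np.float64(0.2399702171022251), np.float64(0.14108852402744632), np.float64(0.14016609342952008)]
-22.158059882616648
-0.07 [0.3831 0.3205 0.017 ]
-0.005 [0.4433 0.296  0.017 ]
0.06 [0.5035 0.2715 0.017 ]
row [0.106, -0.038, 0.501, 0.003, 0.001, -0.007] nrows 1.6
row [0.106, -0.039, 0.669, 0.003, 0.001, -0.007] nrows 2.2
```

carry_out([
  [0.106, -0.038, 0.15, 0.003, 0, -0.007],
  [0.106, -0.038, 0.4, 0.003, 0, -0.007],
  [0.106, -0.038, 0.58, 0.003, 0, -0.007],
  [0.106, -0.038, 0.66, 0.003, 0, -0.007],
  [0.106, -0.038, 0.665, 0.003, 0, -0.007],
  [0.106, -0.038, 0.665, 0.003, 0, -0.007],
])

```text
time_s: 23.38
position: [0.3843, 0.3205, 0.0282]
tcp_rot: [[0.378, 0.926, 0.0], [0.926, -0.378, -0.001], [-0.001, 0.0, -1.0]]
force: [0.5, -0.0, -0.9]
opening: 0.205
```

```bash
python3 - <<'E'
from h import *
s=st();im=bot.capture("wrist");cv2.imwrite("pics/w18.png",im)
E
```

```text
t 23.375 p [0.3843 0.3205 0.0282] yaw 67.8178892953367 F [ 0.5008 -0.0139 -0.9186] op 0.20522056980225822
```

View pics/w18.png

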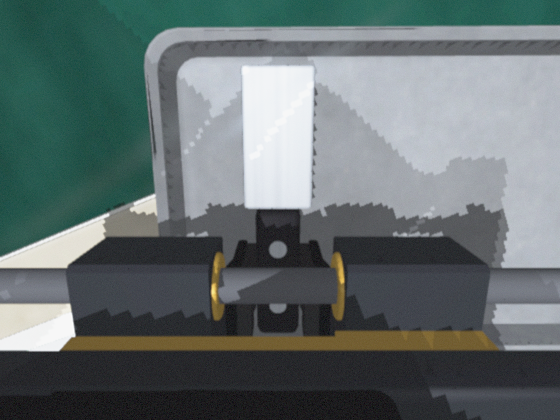

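carry_out([
  [0, 0, 0.006, 0, 0, 0],
  [0, 0, 0.006, 0, 0, 0],
  [0, 0, 0.006, 0, 0, 0],
  [0, 0, 0.006, 0, 0, 0],
], jaw=-0.25)

```text
time_s: 23.92
position: [0.3843, 0.3207, 0.0274]
tcp_rot: [[0.377, 0.926, 0.001], [0.926, -0.377, -0.0], [-0.0, 0.001, -1.0]]
force: [0.3, 0.3, -0.1]
opening: 0.374
```

carry_out([
  [0, 0, -0.2, 0, 0, 0],
  [0, 0, -0.5, 0, 0, 0],
  [0, 0, -0.7, 0, 0, 0],
  [0, 0, -0.7, 0, 0, 0],
])

```text
time_s: 24.42
position: [0.386, 0.3219, 0.1705]
tcp_rot: [[0.377, 0.926, 0.008], [0.926, -0.377, 0.003], [0.006, 0.006, -1.0]]
force: [-0.1, 0.1, -0.4]
opening: 0.372
```

```bash
python3 - <<'E'
from h import *
s=st();im=bot.capture("wrist");cv2.imwrite("pics/w19.png",im);im=bot.capture("top");cv2.imwrite("pics/top4.png",im)
for o in gauges(im): print(*o)
plan([.45,.13,.18],35,s)
E
```

```text
t 24.425 p [0.386  0.3219 0.1705] yaw 67.85731674626088 F [-0.1379  0.0532 -0.362 ] op 0.37223108980889025
[360.0158 231.1242] [ 0.4384 -0.2254] 32.36839294433594 55.37857437133789 -3.0850982666015625
[393.8563 177.0739] [ 0.6004 -0.3351] 36.39094924926758 55.05167007446289 -4.330963134765625
row [-0.768, 0.658, -0.048, 0.003, -0.005, 0.365] nrows 3.2
```

View pics/w19.png

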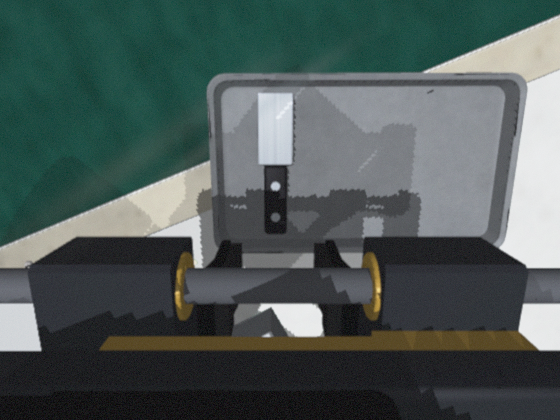

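View pics/top4.png

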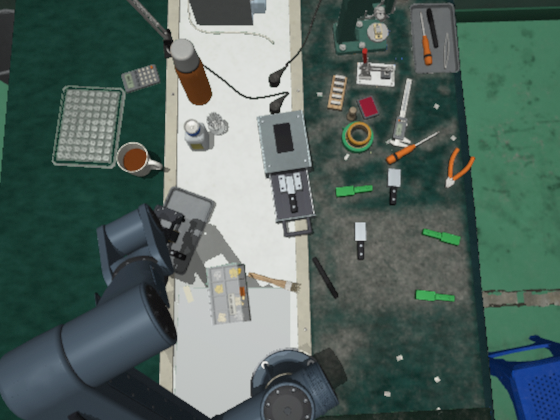

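carry_out([
  [-0.3, 0.26, -0.05, 0, 0, 0.12],
  [-0.6, 0.5, -0.05, 0, 0, 0.25],
  [-0.77, 0.66, -0.05, 0, 0, 0.365],
  [-0.77, 0.66, -0.05, 0, 0, 0.365],
])

```text
time_s: 25.02
position: [0.4483, 0.1252, 0.1759]
tcp_rot: [[0.822, 0.569, -0.002], [0.569, -0.822, -0.001], [-0.002, -0.0, -1.0]]
force: [0.3, -0.5, 0.2]
opening: 0.374
```

```bash
python3 - <<'E'
from h import *
s=st();plan([.42,-.05,.19],10,s)
E
```

```text
t 25.025 p [0.4483 0.1252 0.1759] yaw 34.69610313729969 F [ 0.2737 -0.5028  0.2196] op 0.374228887876024
row [-0.615, 0.64, -0.07, 0.0, 0.002, 0.274] nrows 2.8
```

carry_out([
  [-0.3, 0.32, -0.05, 0, 0, 0.12],
  [-0.61, 0.64, -0.07, 0, 0, 0.25],
  [-0.61, 0.64, -0.07, 0, 0, 0.28],
  [-0.61, 0.64, -0.07, 0, 0, 0.28],
])

```text
time_s: 25.52
position: [0.4202, -0.0519, 0.1892]
tcp_rot: [[0.987, 0.16, -0.004], [0.16, -0.987, -0.0], [-0.004, -0.0, -1.0]]
force: [0.8, 0.7, -0.0]
opening: 0.371
```

```bash
python3 - <<'E'
from h import *
s=st();plan([.374,-.222,.18],-1,s)
E
```

```text
t 25.525 p [ 0.4202 -0.0519  0.1892] yaw 9.199985475157543 F [ 0.8006  0.7185 -0.0039] op 0.3708784571545388
row [-0.364, 0.802, 0.047, 0.0, 0.003, 0.113] nrows 2.8
```

carry_out([
  [-0.18, 0.4, 0.03, 0, 0, 0.06],
  [-0.36, 0.8, 0.05, 0, 0, 0.11],
  [-0.36, 0.8, 0.05, 0, 0.003, 0.11],
  [-0.36, 0.8, 0.05, 0, 0.003, 0.11],
])

```text
time_s: 26.02
position: [0.3748, -0.2231, 0.1784]
tcp_rot: [[1.0, -0.015, 0.0], [-0.015, -1.0, 0.001], [0.0, -0.001, -1.0]]
force: [-0.3, -0.1, -1.1]
opening: 0.377
```

```bash
python3 - <<'E'
from h import *
s=st();im=bot.capture("wrist");cv2.imwrite("pics/w20.png",im);np.save("s20.npy",np.r_[s["position"],s["tcp_rot"].ravel()])
darkhandle(im,s,(250,130,320,235))
E
```

```text
t 26.025 p [ 0.3748 -0.2231  0.1784] yaw -0.857219751798097 F [-0.2944 -0.0627 -1.1035] op 0.37672902249338586
handle [276.5861 182.5616] [ 384.6 -221.7] w 19.55385398864746 l 55.36404037475586 ang -3.2589950561523438
```

View pics/w20.png

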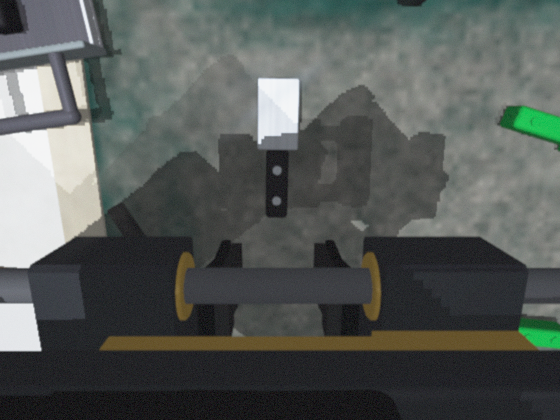

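```bash
python3 - <<'E'
from h import *
v=np.load("s20.npy");s=dict(position=v[:3],tcp_rot=v[3:].reshape(3,3))
K,V=cam("wrist",s);K2,V2=cam("top")
print(tri([(K,V,(278.8,113.5)),(K2,V2,(360.01,231.12))]),plane("wrist",[(278.8,113.5)],.02,s))
plan([.382,-.2222,.0232],-2.5)
E
```

```text
(array([ 0.4394, -0.2251,  0.0144]), np.float64(0.0009744432015546915)) [[ 0.4399 -0.2246  0.02  ]]
row [0.039, 0.008, 0.776, -0.002, 0.001, 0.019] nrows 2.5
```

carry_out([
  [0.037, 0.004, 0.2, 0, 0, 0.019],
  [0.037, 0.004, 0.45, 0, 0, 0.019],
  [0.037, 0.004, 0.65, 0, 0, 0.019],
  [0.037, 0.004, 0.775, 0, 0, 0.019],
  [0.037, 0.004, 0.775, 0, 0, 0.019],
])

```text
time_s: 26.7
position: [0.3811, -0.2177, 0.0216]
tcp_rot: [[0.999, -0.039, -0.005], [-0.039, -0.999, 0.007], [-0.006, -0.007, -1.0]]
force: [0.1, 0.5, 0.1]
opening: 0.375
```

carry_out([
  [0, 0, 0, 0, 0, 0],
  [0, 0, 0, 0, 0, 0],
  [0, 0, 0, 0, 0, 0],
  [0, 0, 0, 0, 0, 0],
  [0, 0, 0, 0, 0, 0],
], jaw=-1)

```text
time_s: 27.32
position: [0.3813, -0.2177, 0.0222]
tcp_rot: [[0.999, -0.04, -0.005], [-0.039, -0.999, 0.007], [-0.005, -0.007, -1.0]]
force: [1.0, 2.9, 6.5]
opening: 0.206
```

carry_out([
  [0, 0, -0.2, 0, 0, 0],
  [0, 0, -0.5, 0, 0, 0],
  [0, 0, -0.7, 0, 0, 0],
  [0, 0, -0.75, 0, 0, 0],
])

```text
time_s: 27.82
position: [0.3828, -0.2197, 0.1744]
tcp_rot: [[0.999, -0.04, -0.001], [-0.04, -0.999, 0.003], [-0.001, -0.003, -1.0]]
force: [0.1, 0.9, -1.0]
opening: 0.205
```

```bash
python3 - <<'E'
from h import *
s=st();im=bot.capture("wrist");crop(0,"w21c",150,40,400,340,2,im)
plan([.42,-.05,.18],13);
E
```

```text
t 27.825 p [ 0.3828 -0.2197  0.1744] yaw -2.282975903162048 F [ 0.121   0.8703 -0.989 ] op 0.2052112718509138
row [0.153, -0.854, -0.027, -0.002, 0.001, -0.17] nrows 2.8
```

View pics/w21c.png

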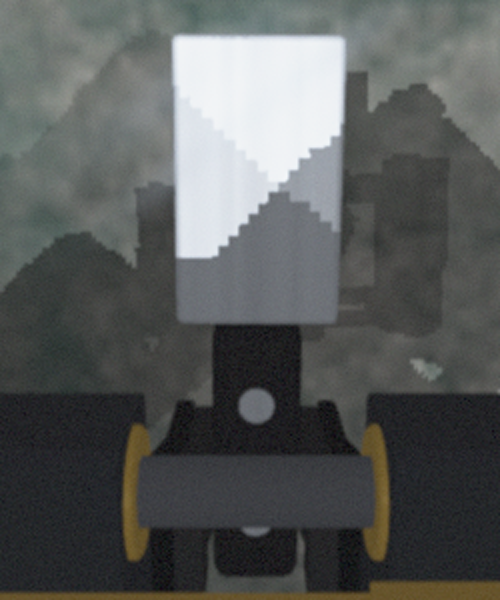

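Gauge 3 is held squarely. On to the tray's middle slot.

carry_out([
  [0.03, -0.2, 0, 0, 0, -0.04],
  [0.08, -0.48, 0, 0, 0, -0.1],
  [0.15, -0.85, 0, 0, 0, -0.17],
  [0.15, -0.95, 0, 0, 0, -0.25],
  [0.15, -0.95, 0, 0, 0, -0.25],
])

```text
time_s: 28.5
position: [0.4184, -0.0285, 0.173]
tcp_rot: [[0.937, 0.349, -0.006], [0.349, -0.937, 0.005], [-0.004, -0.007, -1.0]]
force: [-0.9, -0.0, -2.1]
opening: 0.206
```

```bash
python3 - <<'E'
from h import *
s=st();plan([.43,.13,.18],45,s)
E
```

```text
t 28.5 p [ 0.4184 -0.0285  0.173 ] yaw 20.450487953264663 F [-0.8891 -0.0157 -2.1363] op 0.20591921247831488
row [0.331, -0.722, -0.031, -0.005, 0.002, -0.273] nrows 2.5
```

carry_out([
  [0.1, -0.22, -0.02, 0, 0, -0.08],
  [0.23, -0.5, -0.03, -0.003, 0, -0.18],
  [0.33, -0.72, -0.03, -0.005, 0.002, -0.27],
  [0.38, -0.8, -0.03, -0.005, 0.002, -0.35],
  [0.38, -0.8, -0.03, -0.005, 0.002, -0.35],
])

```text
time_s: 29.12
position: [0.4337, 0.148, 0.1787]
tcp_rot: [[0.617, 0.787, -0.001], [0.787, -0.617, 0.0], [-0.0, -0.001, -1.0]]
force: [0.0, 0.5, -1.8]
opening: 0.21
```

```bash
python3 - <<'E'
from h import *
s=st();c,L,X=np.load("tray.npy");p=c-.005*L-.027*X;plan([p[0],p[1],.12],67.8,s);plan([p[0],p[1],.028],67.8,s)
E
```

```text
t 29.125 p [0.4337 0.148  0.1787] yaw 51.92107074356535 F [ 0.0495  0.4868 -1.8105] op 0.2098046342354669
row [0.612, -0.418, 0.294, -0.001, 0.0, -0.176] nrows 2.6
row [0.613, -0.418, 0.754, -0.001, 0.0, -0.176] nrows 3.4
```

carry_out([
  [0.15, -0.1, 0, 0, 0, -0.05],
  [0.35, -0.24, 0, 0, 0, -0.1],
  [0.52, -0.35, 0.1, 0, 0, -0.15],
  [0.612, -0.418, 0.25, 0, 0, -0.176],
  [0.612, -0.418, 0.35, 0, 0, -0.176],
  [0.612, -0.418, 0.35, 0, 0, -0.176],
])

```text
time_s: 29.88
position: [0.4424, 0.2937, 0.1065]
tcp_rot: [[0.382, 0.924, -0.006], [0.924, -0.382, -0.002], [-0.005, -0.005, -1.0]]
force: [-0.5, 0.1, -1.2]
opening: 0.206
```

```bash
python3 - <<'E'
from h import *
s=st();cv2.imwrite("pics/w22.png",bot.capture("wrist"))
c,L,X=np.load("tray.npy");p=c-.005*L-.027*X;plan([p[0],p[1],.028],67.8,s)
E
```

```text
t 29.875 p [0.4424 0.2937 0.1065] yaw 67.55545619468907 F [-0.4896  0.0742 -1.1996] op 0.20579718366316674
row [0.014, 0.002, 0.392, -0.003, 0.003, -0.003] nrows 1.3
```

View pics/w22.png

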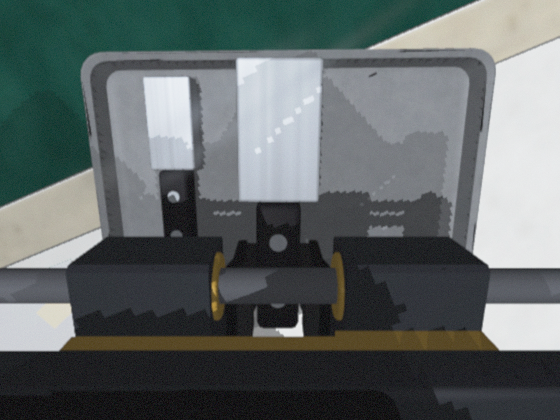

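carry_out([
  [0, 0.002, 0.12, -0.003, 0.003, -0.003],
  [0, 0.002, 0.28, -0.003, 0.003, -0.003],
  [0, 0.002, 0.37, -0.003, 0.003, -0.003],
  [0, 0.002, 0.395, -0.003, 0.003, -0.003],
  [0, 0.002, 0.395, -0.003, 0.003, -0.003],
  [0, 0.002, 0.395, -0.003, 0.003, -0.003],
])

```text
time_s: 30.68
position: [0.4442, 0.2939, 0.0297]
tcp_rot: [[0.378, 0.926, 0.004], [0.926, -0.378, 0.002], [0.004, 0.003, -1.0]]
force: [-0.1, 0.2, -1.4]
opening: 0.204
```

carry_out([
  [0, 0, 0.004, 0, 0, 0],
  [0, 0, 0.004, 0, 0, 0],
  [0, 0, 0.004, 0, 0, 0],
  [0, 0, 0.004, 0, 0, 0],
], jaw=-0.3)

```text
time_s: 31.18
position: [0.4442, 0.294, 0.029]
tcp_rot: [[0.378, 0.926, 0.004], [0.926, -0.378, 0.002], [0.004, 0.003, -1.0]]
force: [-0.9, 0.2, 0.7]
opening: 0.352
```

carry_out([
  [0, 0, -0.2, 0, 0, 0],
  [0, 0, -0.5, 0, 0, 0],
  [0, 0, -0.7, 0, 0, 0],
  [0, 0, -0.75, 0, 0, 0],
])

```text
time_s: 31.68
position: [0.4448, 0.2943, 0.1817]
tcp_rot: [[0.378, 0.926, 0.01], [0.926, -0.378, 0.004], [0.008, 0.007, -1.0]]
force: [0.0, 0.1, -0.4]
opening: 0.347
```

```bash
python3 - <<'E'
from h import *
s=st();cv2.imwrite("pics/w23.png",bot.capture("wrist"));im=bot.capture("top");cv2.imwrite("pics/top5.png",im)
for o in gauges(im): print(*o)
plan([.45,.13,.18],35,s)
E
```

```text
t 31.675 p [0.4448 0.2943 0.1817] yaw 67.81358865858626 F [ 0.0211  0.1486 -0.3697] op 0.3466178495922545
[393.8563 177.0756] [ 0.6004 -0.3353] 36.48788833618164 55.29861068725586 -3.8166427612304688
row [-0.751, 0.334, 0.005, 0.003, -0.006, 0.365] nrows 3.1
```

View pics/w23.png

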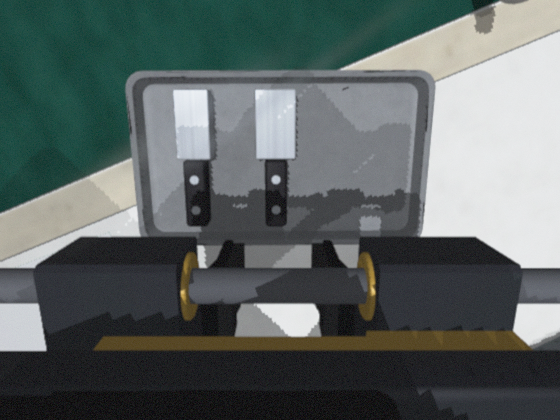

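Gauges 2 and 3 lie side by side in the tray. Next, gauge 4.

carry_out([
  [-0.37, 0.17, 0, 0, 0, 0.12],
  [-0.75, 0.33, 0, 0, 0, 0.25],
  [-0.75, 0.33, 0, 0, 0, 0.36],
  [-0.75, 0.33, 0, 0, 0, 0.38],
])

```text
time_s: 32.28
position: [0.447, 0.1277, 0.1774]
tcp_rot: [[0.836, 0.549, 0.001], [0.549, -0.836, 0.002], [0.002, -0.001, -1.0]]
force: [0.5, -0.5, -0.2]
opening: 0.351
```

```bash
python3 - <<'E'
from h import *
s=st();plan([.48,-.06,.19],10,s)
E
```

```text
t 32.275 p [0.447  0.1277 0.1774] yaw 33.26630621424792 F [ 0.4935 -0.4506 -0.2272] op 0.3510928607673463
row [-0.377, 0.875, -0.065, -0.001, -0.001, 0.259] nrows 3.1
```

carry_out([
  [-0.2, 0.4, -0.05, 0, 0, 0.12],
  [-0.38, 0.88, -0.06, 0, 0, 0.24],
  [-0.4, 1.0, -0.06, 0, 0, 0.3],
  [-0.4, 1.0, -0.06, 0, 0, 0.3],
  [-0.4, 1.0, -0.06, 0, 0, 0.3],
])

```text
time_s: 32.9
position: [0.4905, -0.0846, 0.1877]
tcp_rot: [[0.994, 0.107, 0.0], [0.107, -0.994, 0.003], [0.001, -0.003, -1.0]]
force: [0.1, -0.3, -1.0]
opening: 0.352
```

```bash
python3 - <<'E'
from h import *
s=st();plan([.535,-.331,.18],-4,s)
E
```

```text
t 32.9 p [ 0.4905 -0.0846  0.1877] yaw 6.152177706761737 F [ 0.0941 -0.2864 -0.958 ] op 0.3518715256406696
row [0.089, 1.249, 0.035, -0.002, -0.0, 0.113] nrows 4.0
```

carry_out([
  [0.08, 0.5, 0.02, 0, 0, 0.05],
  [0.08, 1.0, 0.04, 0, 0, 0.11],
  [0.08, 1.0, 0.04, 0, 0, 0.11],
  [0.08, 1.0, 0.04, 0, 0, 0.11],
])

```text
time_s: 33.4
position: [0.5286, -0.2831, 0.1777]
tcp_rot: [[0.998, -0.066, 0.0], [-0.066, -0.998, 0.004], [-0.0, -0.004, -1.0]]
force: [0.2, 0.2, 0.2]
opening: 0.351
```

```bash
python3 - <<'E'
from h import *
s=st();plan([.535,-.331,.18],-4,s)
E
```

```text
t 33.4 p [ 0.5286 -0.2831  0.1777] yaw -3.803432685056925 F [0.2172 0.1985 0.179 ] op 0.350976742080721
row [0.048, 0.237, -0.012, -0.002, 0.0, 0.002] nrows 0.8
```

carry_out([
  [0.048, 0.24, 0, 0, 0, 0],
  [0.048, 0.24, 0, 0, 0, 0],
])

```text
time_s: 33.65
position: [0.5356, -0.3322, 0.1764]
tcp_rot: [[0.998, -0.067, -0.0], [-0.067, -0.998, 0.004], [-0.0, -0.004, -1.0]]
force: [-0.3, 0.6, -0.2]
opening: 0.348
```

```bash
python3 - <<'E'
from h import *
s=st();im=bot.capture("wrist");cv2.imwrite("pics/w24.png",im);np.save("s24.npy",np.r_[s["position"],s["tcp_rot"].ravel()])
darkhandle(im,s,(250,130,320,235))
E
```

```text
t 33.65 p [ 0.5356 -0.3322  0.1764] yaw -3.8280550733302117 F [-0.2929  0.5688 -0.1578] op 0.3480913161515144
handle [272.4382 182.1108] [ 546.6 -327.7] w 18.912471771240234 l 54.659934997558594 ang -5.701423645019531
```

View pics/w24.png

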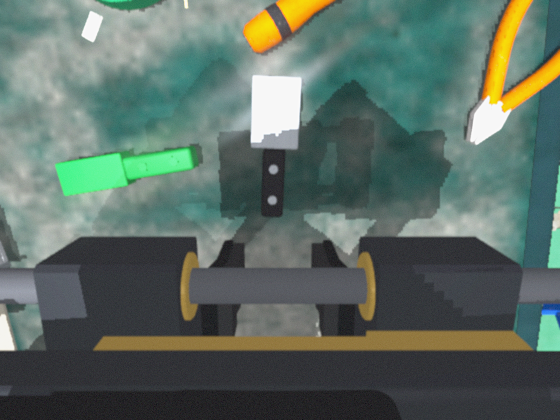

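```bash
python3 - <<'E'
from h import *
v=np.load("s24.npy");s=dict(position=v[:3],tcp_rot=v[3:].reshape(3,3))
K,V=cam("wrist",s);K2,V2=cam("top")
print(tri([(K,V,(275.5,112)),(K2,V2,(393.86,177.07))]))
plan([.5435,-.3285,.0232],-5)
E
```

```text
(array([ 0.6013, -0.3349,  0.0186]), np.float64(0.001245202529488177))
row [0.044, -0.006, 0.765, -0.004, 0.001, 0.014] nrows 2.5
```

carry_out([
  [0.043, -0.006, 0.2, -0.002, 0, 0.014],
  [0.043, -0.006, 0.45, -0.002, 0, 0.014],
  [0.043, -0.006, 0.65, -0.004, 0, 0.014],
  [0.043, -0.006, 0.763, -0.004, 0, 0.014],
  [0.043, -0.006, 0.763, -0.004, 0, 0.014],
])

```text
time_s: 34.33
position: [0.5424, -0.3243, 0.0219]
tcp_rot: [[0.996, -0.085, -0.006], [-0.085, -0.996, 0.004], [-0.007, -0.004, -1.0]]
force: [-0.3, 0.2, -0.7]
opening: 0.349
```

carry_out([
  [0, 0, 0, 0, 0, 0],
  [0, 0, 0, 0, 0, 0],
  [0, 0, 0, 0, 0, 0],
  [0, 0, 0, 0, 0, 0],
  [0, 0, 0, 0, 0, 0],
], jaw=-1)

```text
time_s: 34.95
position: [0.5424, -0.3243, 0.0222]
tcp_rot: [[0.996, -0.085, -0.006], [-0.085, -0.996, 0.004], [-0.006, -0.004, -1.0]]
force: [0.1, 1.0, 1.9]
opening: 0.204
```

carry_out([
  [0, 0, -0.2, 0, 0, 0],
  [0, 0, -0.5, 0, 0, 0],
  [0, 0, -0.75, 0, 0, 0],
  [0, 0, -0.8, 0, 0, 0],
])

```text
time_s: 35.45
position: [0.5452, -0.3267, 0.1866]
tcp_rot: [[0.996, -0.086, 0.0], [-0.086, -0.996, -0.001], [0.0, 0.001, -1.0]]
force: [1.8, 0.2, -1.3]
opening: 0.21
```

```bash
python3 - <<'E'
from h import *
s=st();im=bot.capture("wrist");crop(0,"w25c",150,40,400,340,2,im)
plan([.49,-.14,.18],10);
E
```

```text
t 35.45 p [ 0.5452 -0.3267  0.1866] yaw -4.9068158720110695 F [ 1.845   0.2378 -1.2722] op 0.20951880138017412
row [-0.351, -0.904, 0.029, -0.0, 0.001, -0.166] nrows 3.1
```

View pics/w25c.png

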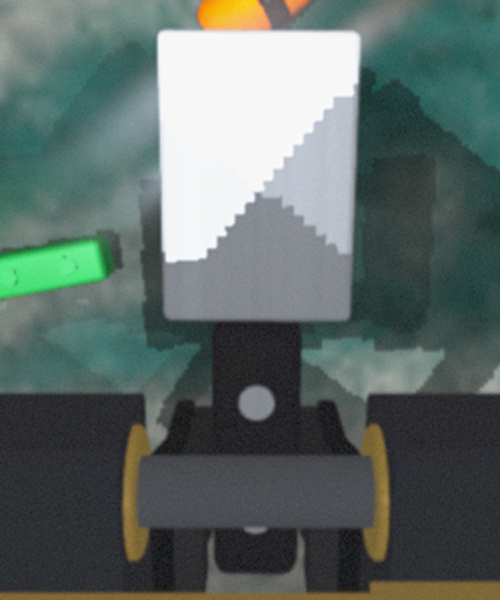

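Gauge 4 is held; carrying it to the tray.

carry_out([
  [-0.08, -0.2, 0, 0, 0, -0.03],
  [-0.18, -0.46, 0.01, 0, 0, -0.08],
  [-0.28, -0.72, 0.02, 0, 0, -0.13],
  [-0.35, -0.95, 0.02, 0, 0, -0.2],
  [-0.37, -1.0, 0.02, 0, 0, -0.22],
  [-0.37, -1.0, 0.02, 0, 0, -0.22],
])

```text
time_s: 36.25
position: [0.4873, -0.12, 0.1808]
tcp_rot: [[0.966, 0.258, -0.003], [0.258, -0.966, 0.001], [-0.003, -0.002, -1.0]]
force: [1.0, -0.2, -0.6]
opening: 0.204
```

```bash
python3 - <<'E'
from h import *
s=st();plan([.46,.06,.19],40,s)
E
```

```text
t 36.25 p [ 0.4873 -0.12    0.1808] yaw 14.932756233222928 F [ 1.0266 -0.1851 -0.56  ] op 0.20393791938495728
row [0.1, -0.905, -0.045, -0.002, 0.002, -0.279] nrows 2.9
```

carry_out([
  [0.02, -0.2, 0, 0, 0, -0.07],
  [0.06, -0.5, -0.03, 0, 0, -0.16],
  [0.09, -0.8, -0.04, 0, 0, -0.25],
  [0.1, -0.95, -0.04, 0, 0.002, -0.33],
  [0.1, -0.98, -0.04, 0, 0.002, -0.37],
  [0.1, -0.98, -0.04, 0, 0.002, -0.37],
])

```text
time_s: 37.0
position: [0.4572, 0.0739, 0.1887]
tcp_rot: [[0.667, 0.745, -0.0], [0.745, -0.667, 0.002], [0.001, -0.002, -1.0]]
force: [0.3, 0.1, -0.6]
opening: 0.205
```

```bash
python3 - <<'E'
from h import *
s=st();c,L,X=np.load("tray.npy");p=c+.06*L-.028*X;print(p);plan([p[0],p[1],.11],67.8,s)
E
```

```text
t 37.0 p [0.4572 0.0739 0.1887] yaw 48.15116017033745 F [ 0.2851  0.1155 -0.5727] op 0.20536705134819802
[0.5032 0.2706 0.017 ]
row [0.885, -0.484, 0.396, -0.001, -0.001, -0.218] nrows 3.5
```

carry_out([
  [0.2, -0.11, 0, 0, 0, -0.05],
  [0.46, -0.25, 0, 0, 0, -0.11],
  [0.7, -0.38, 0.05, 0, 0, -0.17],
  [0.87, -0.48, 0.2, 0, 0, -0.218],
  [0.885, -0.484, 0.35, 0, 0, -0.218],
  [0.885, -0.484, 0.39, 0, 0, -0.218],
  [0.885, -0.484, 0.39, 0, 0, -0.218],
])

```text
time_s: 37.88
position: [0.5037, 0.2692, 0.1106]
tcp_rot: [[0.381, 0.925, -0.001], [0.925, -0.381, 0.002], [0.001, -0.002, -1.0]]
force: [0.5, -0.6, -0.8]
opening: 0.208
```

```bash
python3 - <<'E'
from h import *
s=st();cv2.imwrite("pics/w26.png",bot.capture("wrist"))
c,L,X=np.load("tray.npy");p=c+.06*L-.028*X;plan([p[0],p[1],.0275],67.8,s)
E
```

```text
t 37.875 p [0.5037 0.2692 0.1106] yaw 67.62530076974963 F [ 0.4566 -0.616  -0.787 ] op 0.20815655164691127
row [0.005, -0.004, 0.416, -0.001, -0.001, -0.002] nrows 1.3
```

View pics/w26.png

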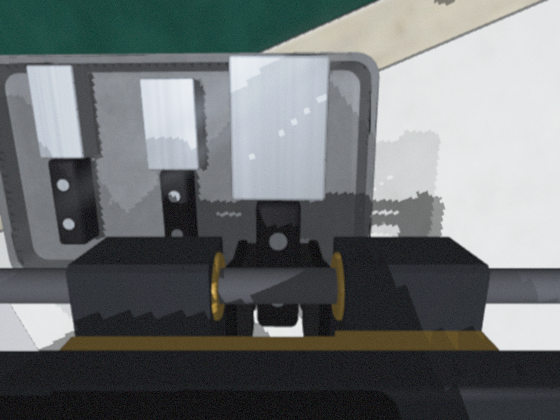

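carry_out([
  [-0.01, -0.004, 0.12, 0, 0, -0.002],
  [-0.01, -0.004, 0.28, 0, 0, -0.002],
  [-0.01, -0.004, 0.38, 0, 0, -0.002],
  [-0.01, -0.004, 0.418, 0, 0, -0.002],
  [-0.01, -0.004, 0.418, 0, 0, -0.002],
  [-0.01, -0.004, 0.418, 0, 0, -0.002],
])

```text
time_s: 38.67
position: [0.5037, 0.2682, 0.0291]
tcp_rot: [[0.378, 0.926, 0.003], [0.926, -0.378, 0.003], [0.004, 0.001, -1.0]]
force: [0.5, 0.6, -1.1]
opening: 0.202
```

carry_out([
  [0, 0, 0.004, 0, 0, 0],
  [0, 0, 0.004, 0, 0, 0],
  [0, 0, 0.004, 0, 0, 0],
  [0, 0, 0.004, 0, 0, 0],
], jaw=-0.3)

```text
time_s: 39.17
position: [0.5037, 0.2683, 0.0284]
tcp_rot: [[0.378, 0.926, 0.003], [0.926, -0.378, 0.003], [0.004, 0.002, -1.0]]
force: [-0.5, 0.7, 0.2]
opening: 0.346
```

carry_out([
  [0, 0, -0.2, 0, 0, 0],
  [0, 0, -0.5, 0, 0, 0],
  [0, 0, -0.75, 0, 0, 0],
  [0, 0.2, -0.85, 0, 0, 0],
  [-0.3, 0.2, -0.9, 0, 0, 0],
  [-0.3, 0.2, -0.9, 0, 0, 0],
])

```text
time_s: 39.92
position: [0.5159, 0.1944, 0.2087]
tcp_rot: [[0.381, 0.925, 0.001], [0.925, -0.381, 0.002], [0.002, -0.0, -1.0]]
force: [0.6, 0.0, -0.6]
opening: 0.352
```

```bash
python3 - <<'E'
from h import *
s=st();im=bot.capture("wrist");cv2.imwrite("pics/w27.png",im);np.save("s27.npy",np.r_[s["position"],s["tcp_rot"].ravel()])
plan([.45,.06,.22],35,s)
E
```

```text
t 39.925 p [0.5159 0.1944 0.2087] yaw 67.5972590773776 F [ 0.5807  0.0089 -0.6381] op 0.351924090925648
row [-0.747, -0.049, -0.058, -0.0, -0.001, 0.362] nrows 3.0
```

View pics/w27.png

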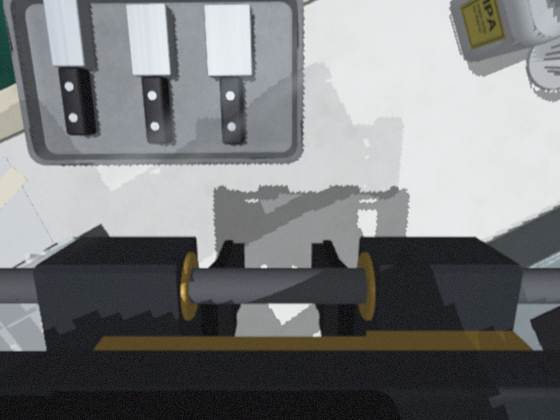

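carry_out([
  [-0.37, 0, -0.05, 0, 0, 0.12],
  [-0.75, -0.05, -0.06, 0, 0, 0.24],
  [-0.75, -0.05, -0.06, 0, 0, 0.36],
  [-0.75, -0.05, -0.06, 0, 0, 0.36],
])

```text
time_s: 40.48
position: [0.4501, 0.0606, 0.2198]
tcp_rot: [[0.817, 0.576, 0.002], [0.576, -0.817, 0.003], [0.003, -0.002, -1.0]]
force: [0.6, 0.2, 0.2]
opening: 0.348
```

```bash
python3 - <<'E'
from h import *
s=st();im=bot.capture("top");cv2.imwrite("pics/top6.png",im);crop(0,"top6c",120,130,320,290,4,im)
plan([.49,-.028,.22],7.3,s)
E
```

```text
t 40.475 p [0.4501 0.0606 0.2198] yaw 35.16945651561377 F [0.6332 0.2184 0.1626] op 0.34818221935620774
row [-0.092, 0.477, -0.002, -0.002, -0.002, 0.31] nrows 2.6
```

View pics/top6c.png

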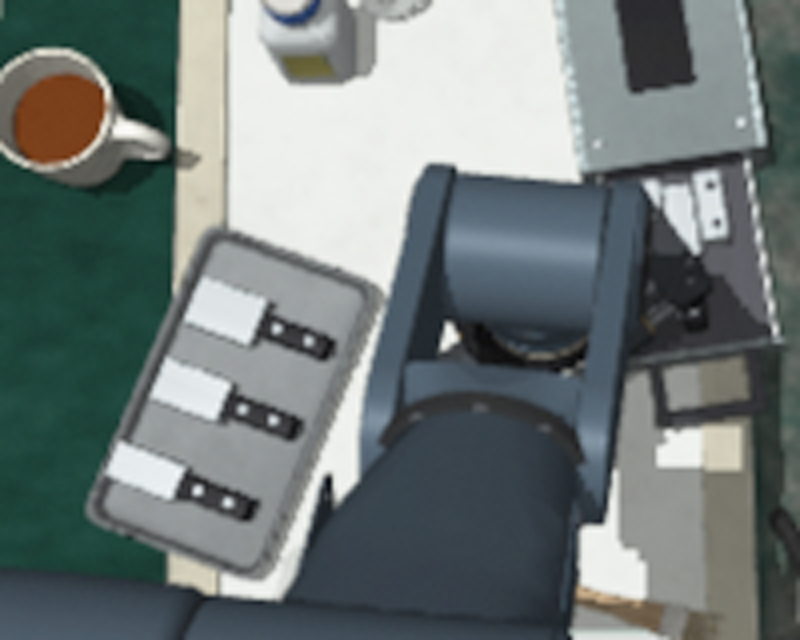

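carry_out([
  [-0.05, 0.25, 0, 0, 0, 0.12],
  [-0.09, 0.48, 0, 0, 0, 0.24],
  [-0.09, 0.48, 0, 0, 0, 0.31],
  [-0.09, 0.48, 0, 0, 0, 0.31],
])

```text
time_s: 41.02
position: [0.4929, -0.0267, 0.2193]
tcp_rot: [[0.991, 0.132, 0.003], [0.132, -0.991, 0.004], [0.004, -0.004, -1.0]]
force: [0.4, -0.5, 0.2]
opening: 0.346
```

```bash
python3 - <<'E'
from h import *
s=st();im=bot.capture("wrist");cv2.imwrite("pics/w28.png",im);np.save("s28.npy",np.r_[s["position"],s["tcp_rot"].ravel()])
im=bot.capture("side");cv2.imwrite("pics/side2.png",im);crop(0,"side2c",180,150,370,260,4,im)
E
```

```text
t 41.025 p [ 0.4929 -0.0267  0.2193] yaw 7.609747550949384 F [ 0.4417 -0.4569  0.1855] op 0.3458932307044282
```

View pics/w28.png

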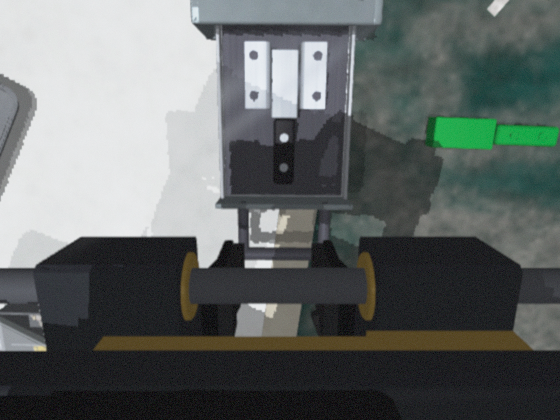

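View pics/side2c.png

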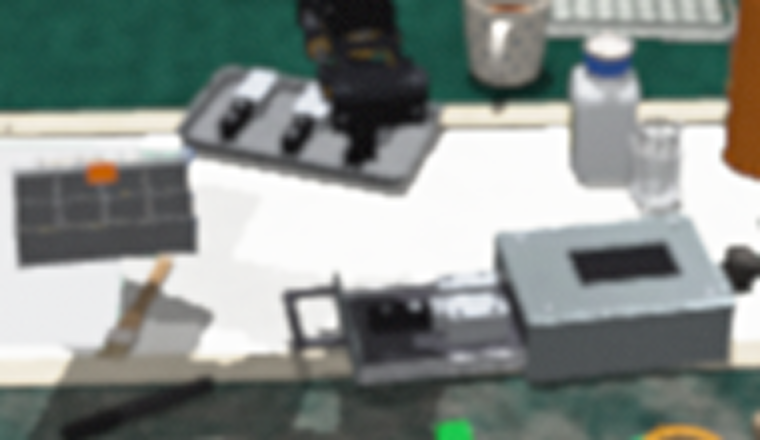

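```bash
python3 - <<'E'
from h import *
v=np.load("s28.npy");s=dict(position=v[:3],tcp_rot=v[3:].reshape(3,3))
r=plane("wrist",[(244.5,42),(327,42),(247,108),(325.5,109)],.048,s);print("gap",r.mean(0))
b=plane("wrist",[(271,49),(299,49),(271.5,118.5),(298,118.5)],.038,s);print("blade",b.mean(0))
plan([.42,.14,.22],45,s)
E
```

```text
gap [ 0.5875 -0.0197  0.048 ]
blade [ 0.5817 -0.0198  0.038 ]
row [-0.251, -0.874, -0.001, -0.002, -0.003, -0.415] nrows 3.5
```

carry_out([
  [-0.12, -0.45, 0, 0, 0, -0.12],
  [-0.25, -0.87, 0, 0, 0, -0.24],
  [-0.25, -0.9, 0, 0, 0, -0.36],
  [-0.25, -0.95, 0, 0, 0, -0.45],
  [-0.25, -0.95, 0, 0, 0, -0.45],
])

```text
time_s: 41.75
position: [0.4166, 0.1572, 0.2201]
tcp_rot: [[0.664, 0.748, 0.003], [0.748, -0.664, 0.004], [0.005, -0.0, -1.0]]
force: [-0.4, 0.6, -1.4]
opening: 0.347
```

```bash
python3 - <<'E'
from h import *
s=st();plan([.367,.285,.2],67.8,s)
E
```

```text
t 41.75 p [0.4166 0.1572 0.2201] yaw 48.389191461967734 F [-0.3699  0.6127 -1.365 ] op 0.34734009681106154
row [0.313, -0.61, 0.102, 0.0, -0.003, -0.216] nrows 2.2
```

carry_out([
  [0.16, -0.3, 0.05, 0, 0, -0.11],
  [0.31, -0.61, 0.1, 0, -0.003, -0.216],
  [0.31, -0.61, 0.1, 0, -0.003, -0.216],
  [0.31, -0.61, 0.1, 0, -0.003, -0.216],
])

```text
time_s: 42.25
position: [0.3667, 0.2848, 0.2003]
tcp_rot: [[0.377, 0.926, 0.001], [0.926, -0.377, -0.0], [0.0, 0.001, -1.0]]
force: [0.2, -0.0, -0.2]
opening: 0.35
```

```bash
python3 - <<'E'
from h import *
s=st();im=bot.capture("wrist");cv2.imwrite("pics/w29.png",im);np.save("s29.npy",np.r_[s["position"],s["tcp_rot"].ravel()])
E
```

```text
t 42.25 p [0.3667 0.2848 0.2003] yaw 67.83853571223216 F [ 0.1622 -0.0397 -0.1917] op 0.34963598974094867
```

View pics/w29.png

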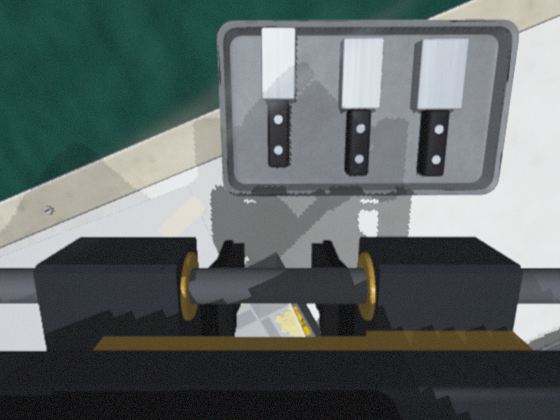

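```bash
python3 - <<'E'
from h import *
im=cv2.imread("pics/w29.png");crop(0,"w29c",215,10,395,190,4,im)
v=np.load("s29.npy");s=dict(position=v[:3],tcp_rot=v[3:].reshape(3,3));c,L,X=np.load("tray.npy")
for z,pts in((.024,[(279,134)]),(.022,[(279,64)]),(.024,[(357,142)]),(.024,[(433,142)]),(.022,[(362,74),(442,74)])):
    for w in plane("wrist",pts,z,s):print(pts,w,"tray x,y",(w-c)@X,(w-c)@L)
E
```

```text
[(279, 134)] [0.3858 0.3303 0.024 ] tray x,y -0.01694036663069968 -0.0712687533296746
[(279, 64)] [0.4065 0.3813 0.022 ] tray x,y 0.03810495584001321 -0.07126693808437987
[(357, 142)] [0.4437 0.2995 0.024 ] tray x,y -0.023573888700792522 -0.0060004968931939295
[(433, 142)] [0.5026 0.2755 0.024 ] tray x,y -0.02362798732323381 0.057605231171339887
[(362, 74), (442, 74)] [0.4657 0.349  0.022 ] tray x,y 0.030464776920608175 -0.0043046167106178075
[(362, 74), (442, 74)] [0.5254 0.3246 0.022 ] tray x,y 0.030414864377892443 0.06024863470136211
```

View pics/w29c.png

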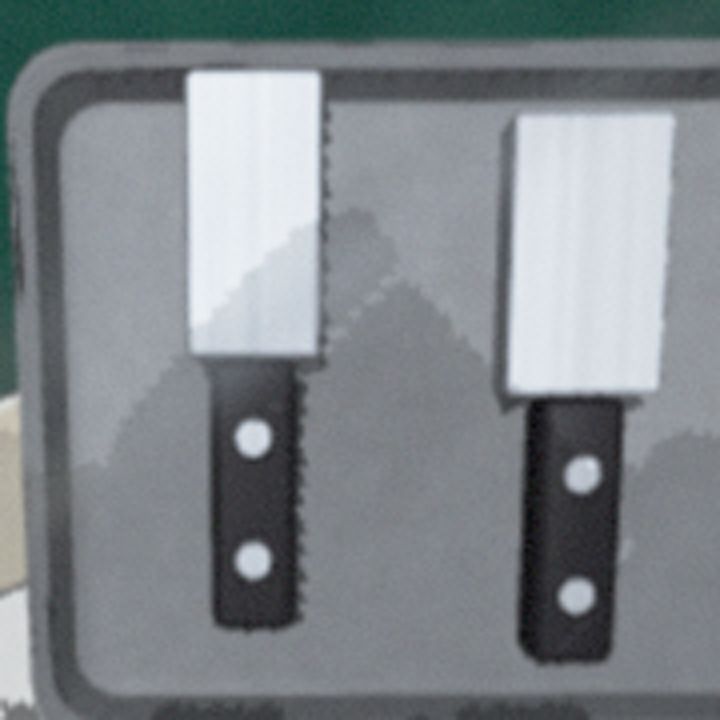

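```bash
python3 - <<'E'
from h import *
st();print(bot.hand_in())
E
```

```text
t 42.3 p [0.3672 0.2841 0.2005] yaw 67.76706068677632 F [0.3551 0.1231 0.1579] op 0.35046770989298887
the job is handed in; nothing more can be done
None
```

I pulled the drawer out to its stop (139.7 mm of travel), and gauge 1 (22 mm) proved to be the widest that fits. The job is handed in at 42.3 s; no verdict was reported.

- **Gap:** the wrist camera gave about 24.5 mm between the rails, which matches cartridge C.
- **Gauge 1:** it went down to the cartridge floor and stayed there. My last look put its blade 5.7 mm short of the gap's middle along the rails and less than 1 mm off its centre line.
- **Gauge 2 (27 mm):** it stayed up on the rails, with about 6 N of resistance. By tool position and camera its underside sat roughly 42–47 mm above the bench, against 48 mm for flat rail tops; I put the difference down to the rounded edges and a slight tilt in the grip.
- **Tray:** gauges 2, 3 and 4 lie flat in the grey tray; gauge 5 was absent. Gauge 2 shifted a little after I placed it, so its tip now touches the rim, but both its points are well inside the outline. I left it there.
- **Mug:** it looked unmoved in the last top view.

**What disagreed or could be questioned:**
- I tried gauge 2 with gauge 1 still in the gap. At the end of that press its handle was only about 1–2 mm clear of gauge 1's. I take the rails as what stopped it, because the measured gap is too narrow and the pressing tipped its blade up, not down.
- Two camera height checks came out low: 28 mm for the drawer handle against 38 mm in the text, and 14 mm for gauge 3's top against 20 mm. I used the text's heights, and both grasps worked.

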